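# Square up glass tiles on a light box and match them to a stopper

## Task

Move every glass tile from the oak tray onto the light box, each to the L-shaped stop of its own colour, lying flat with a short end flush against the back stop and a long side flush against the side stop, and stand the carafe stopper upright on the white top too, just in front of the tiles (on the robot's side), midway between the green and the amber tile's lanes, for matching its colour. Once all this is set out and let go, pull the orange knob up to its stop to light them, leave it out for a good five seconds so they can be compared, then push it fully back in. Leave tiles and stopper so at the end and do not disturb the egg cup or the teaspoon.

Things in the scene. Friction and masses are not known exactly. Their poses are not given: they have to be found in the camera images.
- green_tile_c (a point): green cast-glass tile, a rectangular block 60 (its x) x 44 (its y) x 20 mm high (its z), about 130 g, loose, one of up to three (None if absent today); the point is its centre. It starts flat on the round oak tray, whose floor is 8 mm above the table and whose rim (310 mm across) stands 7 mm above that floor
- amber_tile_c (a point): amber cast-glass tile, a rectangular block 60 (its x) x 44 (its y) x 20 mm high (its z), about 130 g, loose, one of up to three (None if absent today); the point is its centre. It starts flat on the round oak tray, whose floor is 8 mm above the table and whose rim (310 mm across) stands 7 mm above that floor
- blue_tile_c (a point): blue cast-glass tile, a rectangular block 60 (its x) x 44 (its y) x 20 mm high (its z), about 130 g, loose, one of up to three (None if absent today); the point is its centre. It starts flat on the round oak tray, whose floor is 8 mm above the table and whose rim (310 mm across) stands 7 mm above that floor
- green_corner (a point): inner corner of the green L-shaped stop (left-hand (+y) one of three), at the height of the box's white top; axes as the box's. Back stop face: x = 0 here, runs 50 mm to -y. Side stop face: y = 0, runs 55 mm to -x. Both 7 mm high, 12 and 10 mm thick. A tile fully home has its centre at x = -30, y = -22, z = +10 mm here, its 60 mm length along x
- amber_corner (a point): inner corner of the amber L-shaped stop (middle one of three), at the height of the box's white top; axes as the box's. Back stop face: x = 0 here, runs 50 mm to -y. Side stop face: y = 0, runs 55 mm to -x. Both 7 mm high, 12 and 10 mm thick. A tile fully home has its centre at x = -30, y = -22, z = +10 mm here, its 60 mm length along x
- blue_corner (a point): inner corner of the blue L-shaped stop (right-hand (-y) one of three), at the height of the box's white top; axes as the box's. Back stop face: x = 0 here, runs 50 mm to -y. Side stop face: y = 0, runs 55 mm to -x. Both 7 mm high, 12 and 10 mm thick. A tile fully home has its centre at x = -30, y = -22, z = +10 mm here, its 60 mm length along x
- lightbox: fixed light box, 160 (x) x 380 (y) mm, flat white top 35 mm above the table; origin at the centre of its underside; x points to its back (away from the robot), y to its left, z up. Three coloured L-shaped stops stand on it 100 mm apart along y, open to the front (135 mm of top from each corner) and to the right (90 mm to the next stop, 95 to the edge at the blue one)
- knob_grip (a point): middle (half-way up) of the cap of the orange push-pull light switch on the black left-hand (+y) end of the light box: an upright round cap, 30 mm across and 20 mm high (10 mm above and below this point); axes as the box's; it moves straight up and down with the joint
- light_knob (a joint): travel of the orange switch knob in m: 0 = pushed fully in (off), 0.012 = pulled straight up to its stop (on). It stays where it is left, held by about 4 N of friction
- egg_cup_c (a point): white egg cup, 50 mm wide, 60 mm high, loose, not part of the job; the point is half-way up
- stopper_c (a point): green glass carafe stopper, 64 mm high, 120 g, loose, standing upright on its plug (foot 28 mm across); its body is 44 mm across from 32 to 50 mm above the foot and tapers above and below; the point is half-way up (32 mm). Its place on the white top is midway between the green and amber tiles' lanes, 28 mm to +y of amber_corner, and nearer the robot than the tiles: 80 to 120 mm to -x of it
- teaspoon_grip (a point): handle of a steel teaspoon, 130 mm long, lying loose, not part of the job

How it is judged:
By the outcome, as a careful person would: the job done as asked, in the order asked, and still so for the second after the job is handed in, with the robot touching nothing.
Of green_tile, amber_tile, blue_tile only 2 to 3 are there at a start; the rules pass over those that are not, and their reading is None.
At some moment in a run one of green_tile, amber_tile, blue_tile may be knocked a few centimetres aside while the robot is not near it.
It also fails if it takes over 210 s, if anything falls off the work surface, if the arm or the gripper's body presses on something with over 40 N, if the wrist force passes 120 N, or if a joint passes its speed limit or range.

## Robot

A 6-joint arm with a two-finger parallel gripper is mounted at the origin on the work surface. World frame = base frame: x ahead of the robot, y to its left, z up, the work surface at z = 0. Lengths are in m, angles in rad, forces in N, time in s.
With the tool pointing down it reaches from about 0.375 to 0.9 m from the base axis. Payload 3.1 kg.
Tool frame: the origin (TCP) lies at the very end of the fingers, on their centre line; the grasp point (between the pads) lies 19 mm behind it; z points along the fingers, y is the direction in which the jaws open and shut (so a half turn about z gives the same grasp; the last joint's range is limited). The gripper opens to 85 mm and grips with 20 to 120 N. Pads are 22 mm wide; open, the fingers measure 114 mm over their backs; the gripper's body (76 mm by 85 mm) begins 54 mm behind the grasp point. The pads swing forward as they close: fully open they stand 13 mm farther back than shut.
Start: joints at [1.121, 0.527, 1.433, -0, 1.181, -0.178], TCP at [0.168, 0.602, 0.231] pointing down, gripper open.
Joint ranges: [-3.08, 3.08], [-0.75, 2.2], [0.22, 2.44], [-1.43, 4.57], [0, 2.65], [-2.85, 2.85]. Speed limits (rad/s): [2.79, 2.79, 3.14, 3.14, 3.14, 3.14].

## Interface

Orientations are given as a unit quaternion [x, y, z, w].
In Python, from station import manip gives the robot as it stands. The module is installed in compiled form; this text tells all that it offers.
- The arm moves only by the tool send_rows, never from a script. Its argument "commands" is a list of rows, each an object with "delta_pos": the shift along the world's x, y, z in cm, a list of three; "yaw": the turn about the world's z in rad. A call has 1 to 10 rows; each row shifts and turns the pose as measured when the row begins; what a row does not reach is not made up. A row lasts 1/8 s, in which the tool goes at most 62.5 mm and 10.7 degrees, less where a joint would pass 70% of its speed; a pose out of reach is approached as far as the arm can. A call is refused whole if a number of a shift passes 6.25 or a number of a turn 0.188, either way. A call with a gripper value outside its range is refused whole. "grip" is the closure, from -1 (fully open) to 1 (shut), set as the call begins (left out, the last holds). The fingers move at their own pace and stop on an object; "force" is the grip in N (left out, the last holds). Time passes only in rows, so rows that do not move let the fingers close. It gives the time, the measured TCP pose, the force and the opening at its end, in the units of the state.
- manip.sense(): the state, without advancing time (a new reading comes with each control period).
- manip.snapshot(name): name is "scene" or "top" or "wrist"; returns the picture (480x640x3 uint8, blue, green, red); there is no depth.
- manip.get_calibration(name): a dict with "fx", "fy", "cx", "cy" (pixels), "dist_coeffs" ([k1, k2, p1, p2, k3] as OpenCV has them; the pictures are not rectified), "world_to_cam" (4x4, takes a point from world to camera coordinates); the wrist camera has in their place "mount" (4x4, takes a point from camera to tool coordinates, whose origin is the TCP and whose axes are the flange's). Camera axes: x right, y down, z forward; pixel columns grow to the right and rows downward; lengths in m; the calibration is good to about 2 mm. A picture is of the moment at which its call begins: read the wrist's pose just before it. get_calibration takes no time and is no camera call.
- manip.sign_off(): hands the job in, once; it reports no verdict.
The state is a dict: "t": time; "q": joint angles; "qd": joint speeds; "tau": joint torques, N m; "tcp_pos": TCP position; "tool_rot": TCP orientation; "force": force on the tool from outside, world axes, zero at the start; "ft_torque": the same for the moment, N m; "finger_gap": opening from 0.0 (shut) to 1.0 (fully open).
Only numpy, scipy, OpenCV 4.12 (cv2) and the standard library are available. Lean on these libraries where they do the work, as an engineer would, in place of code of your own. Each camera call takes 0.05 s, during which the arm holds its last target. There are 200 camera calls.

## Working session

There is one attempt and no reset: what is moved stays moved. The work goes in short steps, Python scripts to look and compute and a tool call to move; the robot and the scene stay as the last step left them, time stands still between calls to the robot, and variables do not carry over. Pictures are saved under pics/ and viewed, about 12 in all and at most 16, crops included, and the job is handed in when it is done.

Besides the shell and the picture viewer there is one more tool, called after "Call:" by a JSON object that holds its "op" and its "data", one argument or row to a line. send_rows: Moves the arm, as the interface text tells. Its arguments: {"type":"object","properties":{"commands":{"type":"array","items":{"type":"object","properties":{"delta_pos":{"type":"array","items":{"type":"number"}},"yaw":{"type":"number"}}}},"grip":{"type":"number"},"force":{"type":"number"}},"required":["commands"]}

```bash
mkdir -p pics
cat > h.py <<'E'
import numpy as np, cv2
from station import manip
from scipy.spatial.transform import Rotation as R
def cam(name, s=None):
    c=manip.get_calibration(name); K=np.array([[c['fx'],0,c['cx']],[0,c['fy'],c['cy']],[0,0,1]])
    if 'world_to_cam' in c: T=np.linalg.inv(np.array(c['world_to_cam']))
    else:
        s=s or manip.sense(); W=np.eye(4); W[:3,:3]=R.from_quat(s['tool_rot']).as_matrix(); W[:3,3]=s['tcp_pos']; T=W@np.array(c['mount'])
    return K,np.array(c['dist_coeffs'],float),T
def ray(C,uv,z):
    K,d,T=C; p=cv2.undistortPoints(np.array(uv,float).reshape(-1,1,2),K,d).reshape(-1,2)
    v=np.c_[p,np.ones(len(p))]@T[:3,:3].T; o=T[:3,3]
    return o+v*((z-o[2])/v[:,2])[:,None]
def proj(C,P):
    K,d,T=C; M=np.linalg.inv(T); return cv2.projectPoints(np.array(P,float).reshape(-1,3),cv2.Rodrigues(M[:3,:3])[0],M[:3,3],K,d)[0].reshape(-1,2)
E
python3 - <<'E'
from h import *
s=manip.sense();print({k:np.round(v,3).tolist() for k,v in s.items()})
for n in('scene','top','wrist'):
    C=cam(n); im=manip.snapshot(n); cv2.imwrite(f'pics/{n}0.png',im); print(n,C[0][0,0],np.round(C[2],3).tolist(),C[1])
E
```

```text
{'t': 0.0, 'q': [1.12, 0.528, 1.434, -0.0, 1.181, -0.179], 'qd': [0.001, 0.001, 0.002, 0.001, 0.001, 0.002], 'tau': [-0.001, -44.235, -17.802, -0.0, 0.009, 0.0], 'tcp_pos': [0.167, 0.601, 0.23], 'tool_rot': [0.135, 0.991, -0.001, -0.0], 'force': [-0.105, 0.59, -0.266], 'ft_torque': [-0.011, -0.008, -0.019], 'finger_gap': 0.999}
scene 562.1402299175634 [[-0.856, 0.438, -0.274, 0.923], [0.517, 0.71, -0.479, 0.61], [-0.015, -0.552, -0.834, 1.067], [0.0, 0.0, 0.0, 1.0]] [0.00122636 0.         0.         0.         0.        ]
top 449.3882086372012 [[-0.024, -0.992, 0.12, 0.464], [-1.0, 0.025, 0.0, 0.013], [-0.003, -0.12, -0.993, 1.114], [0.0, 0.0, 0.0, 1.0]] [-0.00680144  0.          0.          0.          0.        ]
wrist 342.3455056476517 [[0.268, 0.924, 0.272, 0.099], [0.963, -0.257, -0.078, 0.622], [-0.002, 0.283, -0.959, 0.372], [0.0, 0.0, 0.0, 1.0]] [-0.04770863  0.          0.          0.          0.        ]
```

View pics/top0.png

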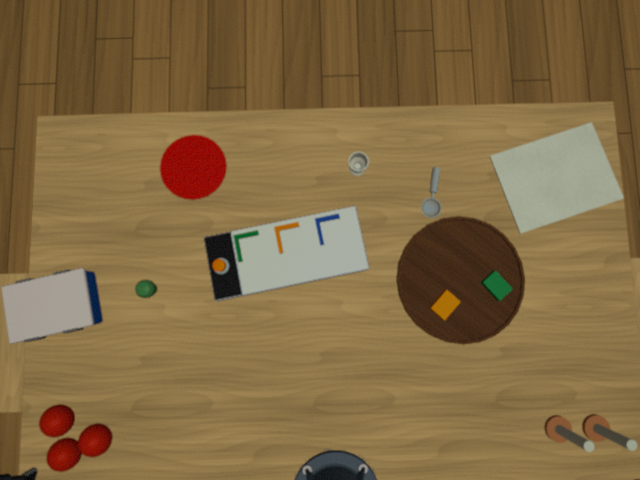

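View pics/scene0.png

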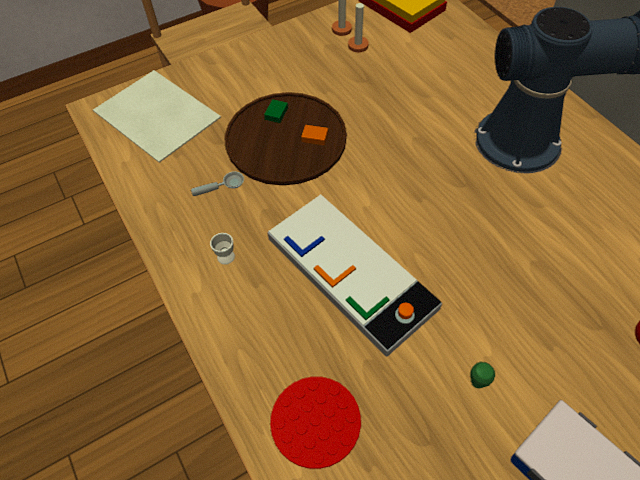

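```bash
cat > m.py <<'E'
from h import *
RNG={'green':((50,110,40),(85,255,255)),'amber':((8,130,110),(22,255,255)),'blue':((105,120,60),(130,255,255))}
def blobs(im,col,amin=15):
    h=cv2.cvtColor(im,cv2.COLOR_BGR2HSV); m=cv2.inRange(h,*[np.array(x) for x in RNG[col]])
    m=cv2.morphologyEx(m,cv2.MORPH_CLOSE,np.ones((3,3)))
    return sorted([c for c in cv2.findContours(m,cv2.RETR_EXTERNAL,cv2.CHAIN_APPROX_NONE)[0] if cv2.contourArea(c)>amin],key=cv2.contourArea,reverse=True)
def rect(C,c,z):
    P=ray(C,c.reshape(-1,2),z)[:,:2]; r=cv2.minAreaRect((P*1000).astype(np.float32)); (w,h),a=r[1],r[2]
    if h>w: a+=90
    return np.round(r[0],1),np.round(r[1],1),round((a+90)%180-90,1)   # centre mm, size, heading of long side deg
E
python3 - <<'E'
from m import *
for n in('top','scene'):
    C=cam(n); im=cv2.imread(f'pics/{n}0.png')
    for col in RNG:
        for c in blobs(im,col):
            x=cv2.boundingRect(c)
            if not(60<x[1]<380):continue
            print(n,col,x,cv2.contourArea(c),*[f'z{z}:{rect(C,c,z/1000)}' for z in(28,40)])
C=cam('top'); im=cv2.imread('pics/top0.png'); h=cv2.cvtColor(im,cv2.COLOR_BGR2HSV)
m=cv2.inRange(h,(0,0,150),(180,60,255)); m[:, :190]=0; m[:,400:]=0; m[:190]=0;m[320:]=0
c=max(cv2.findContours(m,0,1)[0],key=cv2.contourArea); print('white',cv2.boundingRect(c),rect(C,c,.035))
E
```

```text
top green (482, 271, 30, 30) 458.0 z28:(array([ 480.5, -400.2]), array([62., 46.]), 39.4) z40:(array([ 480.3, -395.6]), array([61.3, 45.5]), 39.4)
top green (136, 281, 20, 16) 218.0 z28:(array([493.2, 445.1]), array([46.2, 36. ]), 88.6) z40:(array([492.9, 440.3]), array([45.6, 35.6]), 88.6)
top green (234, 231, 24, 30) 94.5 z28:(array([591.1, 198.4]), array([62.6, 56.8]), 10.2) z40:(array([589.7, 196.3]), array([61.9, 56.2]), 10.2)
top amber (159, 134, 69, 72) 3527.0 z28:(array([791.1, 333.5]), array([172.7, 170.3]), 45.7) z40:(array([787.5, 329.9]), array([170.8, 168.4]), 45.7)
top amber (431, 290, 30, 31) 456.0 z28:(array([ 437.6, -274.3]), array([45.1, 61.4]), -43.8) z40:(array([ 437.9, -271.1]), array([44.6, 60.8]), -43.8)
top amber (632, 71, 8, 76) 236.5 z28:(array([ 917.5, -783.1]), array([ 17.9, 199.1]), -6.4) z40:(array([ 912.5, -774.3]), array([ 17.7, 196.9]), -6.4)
top amber (275, 222, 24, 31) 126.0 z28:(array([609.6,  98.9]), array([64.7, 58.1]), 10.0) z40:(array([608. ,  97.9]), array([64. , 57.5]), 10.0)
top amber (212, 259, 14, 13) 114.5 z28:(array([545. , 269.8]), arra
[... 335 characters left out ...]
 14.8]), array([42.9, 78.5]), -32.8)
scene green (471, 363, 24, 25) 418.0 z28:(array([486.1, 436.7]), array([47.2, 44.4]), 58.6) z40:(array([491.2, 438.7]), array([46.6, 43.9]), 58.6)
scene green (264, 99, 24, 23) 282.5 z28:(array([ 484. , -401.4]), array([75.3, 45.2]), 40.6) z40:(array([ 489.1, -389.7]), array([74.4, 44.7]), 40.6)
scene green (346, 297, 43, 23) 224.0 z28:(array([584.4, 188.3]), array([66.8, 60.7]), 9.8) z40:(array([588.4, 193.2]), array([66., 60.]), 9.8)
scene blue (284, 236, 40, 20) 181.0 z28:(array([620.7, -11.8]), array([66.6, 59.8]), 9.8) z40:(array([624.2,  -4.6]), array([65.8, 59.1]), 9.8)
white (232, 207, 136, 87) (array([578.4,  73. ]), array([156.5, 307.2]), -79.5)
```

The top view shows green tile at (497,286) and amber tile at (446,305) on the tray, and no blue tile. The box is at about (287,252), yawed about +10°, with the stopper at (146,289) and the knob at (221,266). The scene view agrees. I'll head for the tray and look at the box on the way.

Call:
{"op": "send_rows", "data": {
  "commands": [
    {"delta_pos": [3.3,-3.8,0],"yaw": -0.15},
    {"delta_pos": [3.3,-3.8,0],"yaw": -0.15},
    {"delta_pos": [3.3,-3.8,0],"yaw": -0.15},
    {"delta_pos": [3.3,-3.8,0],"yaw": -0.15},
    {"delta_pos": [3.3,-3.8,0],"yaw": -0.15},
    {"delta_pos": [3.3,-3.8,0],"yaw": -0.15},
    {"delta_pos": [3.3,-3.8,0],"yaw": -0.15},
    {"delta_pos": [3.3,-3.8,0],"yaw": -0.15},
    {"delta_pos": [3.3,-3.8,0],"yaw": -0.15},
    {"delta_pos": [3.3,-3.8,0],"yaw": -0.15}
  ],
  "grip": -1
}}

```text
t: 1.4
tcp_pos: [0.5029, 0.2114, 0.2283]
tool_rot: [0.788, 0.616, -0.001, -0.001]
force: [-0.3, 0.9, 0.6]
finger_gap: 0.999
```

Call:
{"op": "send_rows", "data": {
  "commands": [
    {"delta_pos": [4,-2.5,3]},
    {"delta_pos": [4,-2.5,3]},
    {"delta_pos": [0,0,0]}
  ]
}}

```text
validation failed for argument at $.co...
```

Run:
```python
from m import *
s=manip.sense(); im=manip.snapshot('wrist'); cv2.imwrite('pics/w1.png',im); C=cam('wrist',s); print(s['tcp_pos'])
for col in RNG:
    for c in blobs(im,col,60): print(col,cv2.boundingRect(c),cv2.contourArea(c),rect(C,c,.042))
```

```text
[0.50285846 0.21136067 0.22834994]
green (371, 175, 78, 53) 717.5 (array([591.7, 194.2]), array([63.7, 54.2]), 9.6)
amber (0, 0, 640, 426) 177892.5 (array([521.5, 178.5]), array([446.4, 795.8]), -16.8)
amber (89, 427, 65, 53) 2169.5 (array([171.9, -27.4]), array([88.5, 93.7]), -10.2)
amber (483, 426, 63, 54) 1982.5 (array([ 682.8, -155. ]), array([88.9, 88.7]), 67.7)
amber (404, 262, 74, 50) 885.5 (array([609. ,  96.3]), array([65.6, 59.3]), 10.0)
amber (337, 142, 33, 34) 817.0 (array([548.4, 257.7]), array([29.2, 30. ]), -58.0)
amber (489, 0, 11, 29) 92.5 (array([692.9, 349.2]), array([22.1,  8.7]), 77.8)
```

View pics/w1.png

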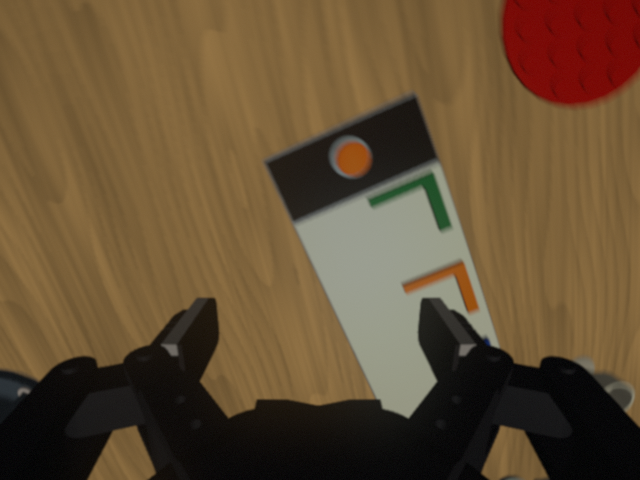

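Call:
{"op": "send_rows", "data": {
  "commands": [
    {"delta_pos": [-0.2,-6.1,0],"yaw": -0.064},
    {"delta_pos": [-0.2,-6.1,0],"yaw": -0.064},
    {"delta_pos": [-0.2,-6.1,0],"yaw": -0.064},
    {"delta_pos": [-0.2,-6.1,0],"yaw": -0.064},
    {"delta_pos": [-0.2,-6.1,0],"yaw": -0.064},
    {"delta_pos": [-0.2,-6.1,0],"yaw": -0.064},
    {"delta_pos": [-0.2,-6.1,0],"yaw": -0.064},
    {"delta_pos": [-0.2,-6.1,0],"yaw": -0.064},
    {"delta_pos": [-0.2,-6.1,0],"yaw": -0.064},
    {"delta_pos": [-0.2,-6.1,0],"yaw": -0.064}
  ]
}}

```text
t: 2.7
tcp_pos: [0.4871, -0.4114, 0.2271]
tool_rot: [0.945, 0.328, 0.002, 0.002]
force: [1.9, 0.0, 0.6]
finger_gap: 1.001
```

```bash
cat > look.py <<'E'
import sys
from m import *
# usage: look.py z_mm  -> tile tops seen by the wrist camera
s=manip.sense(); im=manip.snapshot('wrist'); C=cam('wrist',s); cv2.imwrite('pics/look.png',im)
q=R.from_quat(s['tool_rot']).as_matrix(); print('tcp mm',np.round(np.array(s['tcp_pos'])*1000,1),'jaw deg',round(np.degrees(np.arctan2(q[1,1],q[0,1])),1),'F',np.round(s['force'],1),'gap',round(s['finger_gap'],3))
for col in('green','amber'):
    for c in blobs(im,col,300)[:3]:
        r=rect(C,c,float(sys.argv[1])/1000)
        if max(r[1])<110: print(col,cv2.boundingRect(c),*r)
E
python3 look.py 28
```

```text
tcp mm [ 487.1 -411.4  227.1] jaw deg -51.7 F [1.9 0.  0.6] gap 1.001
green (286, 185, 45, 59) [ 482.1 -404.3] [60.  43.1] 40.1
amber (145, 142, 71, 55) [ 439.4 -277.8] [46.4 63. ] -43.3
amber (88, 426, 68, 54) [  66.8 -398.5] [92.8 99.3] -48.6
```

Call:
{"op": "send_rows", "data": {
  "commands": [
    {"delta_pos": [-0.5,0.8,-4],"yaw": 0.03},
    {"delta_pos": [0,0,-4],"yaw": 0},
    {"delta_pos": [0,0,-4],"yaw": 0},
    {"delta_pos": [0,0,-3],"yaw": 0},
    {"delta_pos": [0,0,0],"yaw": 0},
    {"delta_pos": [0,0,0],"yaw": 0}
  ]
}}

```text
t: 3.5
tcp_pos: [0.4815, -0.4155, 0.0734]
tool_rot: [0.941, 0.339, 0.002, 0.009]
force: [0.7, 0.4, 1.0]
finger_gap: 1.001
```

```bash
python3 look.py 28
```

```text
tcp mm [ 481.5 -415.5   73.4] jaw deg -50.4 F [0.7 0.4 1. ] gap 1.001
green (259, 200, 78, 102) [ 482.8 -400.9] [61.6 43.3] 40.0
amber (7, 123, 139, 96) [ 442.2 -278. ] [44.7 69.2] -43.3
```

View pics/look.png

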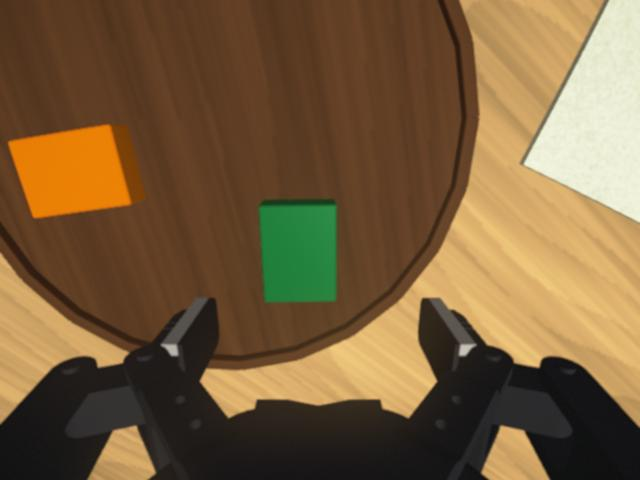

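Call:
{"op": "send_rows", "data": {
  "commands": [
    {"delta_pos": [0.1,1.4,0],"yaw": 0},
    {"delta_pos": [0,0,0],"yaw": 0},
    {"delta_pos": [0,0,-2],"yaw": 0},
    {"delta_pos": [0,0,-2],"yaw": 0},
    {"delta_pos": [0,0,-1],"yaw": 0},
    {"delta_pos": [0,0,0],"yaw": 0},
    {"delta_pos": [0,0,0],"yaw": 0}
  ]
}}

```text
t: 4.42
tcp_pos: [0.484, -0.4014, 0.0237]
tool_rot: [0.941, 0.339, 0.003, 0.012]
force: [0.4, 0.6, -0.5]
finger_gap: 0.998
```

```bash
python3 look.py 28
```

```text
tcp mm [ 484.  -401.4   23.7] jaw deg -50.3 F [ 0.4  0.6 -0.5] gap 0.998
green (265, 240, 101, 130) [ 483.8 -400. ] [64.  43.1] 40.1
amber (365, 358, 66, 44) [ 478.1 -456.8] [ 7.3 35.1] -10.3
```

Call:
{"op": "send_rows", "data": {
  "commands": [
    {"delta_pos": [0,0,-0.8],"yaw": 0},
    {"delta_pos": [0,0,0],"yaw": 0}
  ]
}}

```text
t: 4.72
tcp_pos: [0.4843, -0.4019, 0.0162]
tool_rot: [0.941, 0.339, 0.003, 0.013]
force: [-0.9, 0.3, 0.2]
finger_gap: 1.001
```

Call:
{"op": "send_rows", "data": {
  "commands": [
    {"delta_pos": [0,0,0],"yaw": 0},
    {"delta_pos": [0,0,0],"yaw": 0},
    {"delta_pos": [0,0,0],"yaw": 0},
    {"delta_pos": [0,0,0],"yaw": 0},
    {"delta_pos": [0,0,0],"yaw": 0},
    {"delta_pos": [0,0,0],"yaw": 0}
  ],
  "grip": 1,
  "force": 40
}}

```text
t: 5.48
tcp_pos: [0.4847, -0.4023, 0.0169]
tool_rot: [0.941, 0.339, 0.003, 0.013]
force: [0.4, -0.3, 0.3]
finger_gap: 0.499
```

Call:
{"op": "send_rows", "data": {
  "commands": [
    {"delta_pos": [0,0,1],"yaw": 0},
    {"delta_pos": [0,0,3],"yaw": 0},
    {"delta_pos": [0,0,4],"yaw": 0},
    {"delta_pos": [0,0,3],"yaw": 0},
    {"delta_pos": [0,0,0],"yaw": 0}
  ]
}}

```text
t: 6.1
tcp_pos: [0.4839, -0.4014, 0.1307]
tool_rot: [0.941, 0.339, 0.003, 0.012]
force: [-0.4, -0.0, -1.7]
finger_gap: 0.502
```

```bash
python3 look.py 120
```

```text
tcp mm [ 483.9 -401.4  130.7] jaw deg -50.3 F [-0.4 -0.  -1.7] gap 0.502
green (266, 245, 106, 134) [ 475.5 -408.9] [74.2 51.2] 39.3
amber (88, 142, 104, 75) [ 477.6 -304.9] [28.3 41.7] -43.3
```

View pics/look.png

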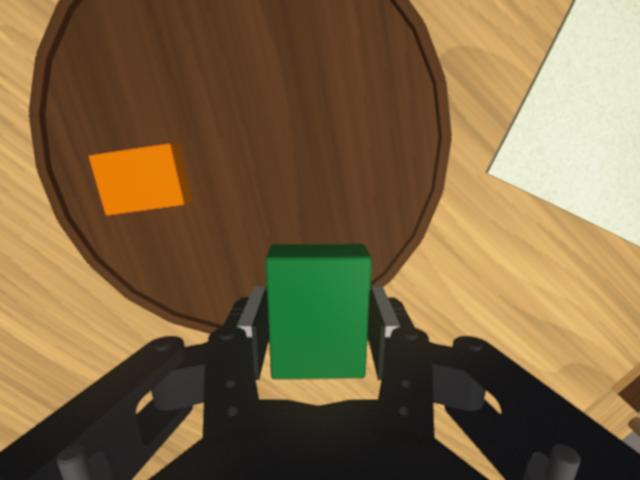

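Call:
{"op": "send_rows", "data": {
  "commands": [
    {"delta_pos": [0.5,3,0.5],"yaw": -0.05},
    {"delta_pos": [0.9,5.5,0.5],"yaw": -0.055},
    {"delta_pos": [0.9,6,0],"yaw": -0.055},
    {"delta_pos": [0.9,6,0],"yaw": -0.055},
    {"delta_pos": [0.9,6,0],"yaw": -0.055},
    {"delta_pos": [0.9,6,0],"yaw": -0.055},
    {"delta_pos": [0.9,6,0],"yaw": -0.055},
    {"delta_pos": [0.9,6,0],"yaw": -0.055},
    {"delta_pos": [0.9,6,0],"yaw": -0.055},
    {"delta_pos": [0.5,3,0],"yaw": -0.03}
  ]
}}

```text
t: 7.4
tcp_pos: [0.556, 0.1491, 0.123]
tool_rot: [0.997, 0.073, -0.01, 0.005]
force: [0.1, -0.2, -0.6]
finger_gap: 0.501
```

Call:
{"op": "send_rows", "data": {
  "commands": [
    {"delta_pos": [0,0,0],"yaw": 0},
    {"delta_pos": [0,0,0],"yaw": 0}
  ]
}}

```text
t: 7.65
tcp_pos: [0.5537, 0.151, 0.1198]
tool_rot: [0.997, 0.075, -0.013, 0.005]
force: [-0.3, -1.1, -1.4]
finger_gap: 0.501
```

```bash
cat > box.py <<'E'
from h import *
G=np.array([.6083,.2185]); A=np.array([.6260,.1205]); th=np.radians(10.1); U=np.array([[np.cos(th),-np.sin(th)],[np.sin(th),np.cos(th)]])
def go(c,x,y,z,xh=10.1):
    s=manip.sense(); q=R.from_quat(s['tool_rot']).as_matrix(); p=np.array(s['tcp_pos'])
    t=c+U@[x/1000,y/1000]; j=np.degrees(np.arctan2(q[1,0],q[0,0])); d=(xh-j+90)%180-90
    print('tcp',np.round(p*1000,1),'box',np.round(U.T@(p[:2]-c)*1000,1),'toolx',round(j,1),'tilt',np.round(np.degrees(q[:2,2]),2),'F',np.round(s['force'],1),'gap',round(s['finger_gap'],2))
    print('need cm',np.round(100*(np.r_[t,z/1000]-p),2),'yaw rad',round(np.radians(d),3))
E
python3 -c "
from box import *
go(G,-38,-27,60)"
```

```text
tcp [553.7 151.  119.8] box [-65.6 -56.9] toolx 8.6 tilt [-1.45 -0.72] F [-0.3 -1.1 -1.4] gap 0.5
need cm [ 2.19  3.42 -5.98] yaw rad 0.025
```

Call:
{"op": "send_rows", "data": {
  "commands": [
    {"delta_pos": [1.1,1.7,0],"yaw": 0.025},
    {"delta_pos": [1.1,1.7,-1],"yaw": 0},
    {"delta_pos": [0,0,-2],"yaw": 0},
    {"delta_pos": [0,0,-2],"yaw": 0},
    {"delta_pos": [0,0,-1],"yaw": 0},
    {"delta_pos": [0,0,0],"yaw": 0},
    {"delta_pos": [0,0,0],"yaw": 0}
  ]
}}

```text
t: 8.52
tcp_pos: [0.5761, 0.1801, 0.0539]
tool_rot: [0.996, 0.083, -0.016, 0.006]
force: [0.8, -0.4, -1.8]
finger_gap: 0.503
```

```bash
python3 -c "
from box import *
go(G,-38,-27,43)
cv2.imwrite('pics/g1.png',manip.snapshot('wrist'))"
```

```text
tcp [576.1 180.1  53.9] box [-38.4 -32.2] toolx 9.6 tilt [-1.78 -0.85] F [ 0.8 -0.4 -1.8] gap 0.5
need cm [-0.05  0.52 -1.09] yaw rad 0.01
```

View pics/g1.png

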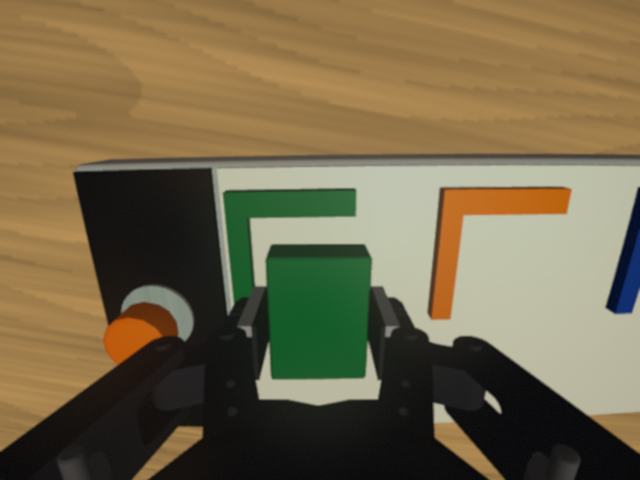

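Call:
{"op": "send_rows", "data": {
  "commands": [
    {"delta_pos": [0,0.3,-0.6],"yaw": 0.01},
    {"delta_pos": [0,0,-0.3],"yaw": 0},
    {"delta_pos": [0,0,-0.2],"yaw": 0},
    {"delta_pos": [0,0,0],"yaw": 0}
  ]
}}

```text
t: 9.07
tcp_pos: [0.5771, 0.1835, 0.0447]
tool_rot: [0.996, 0.089, -0.014, 0.006]
force: [-0.6, -0.3, 0.9]
finger_gap: 0.5
```

```bash
python3 -c "
from box import *
go(G,-30,-22,43)"
```

```text
tcp [577.1 183.5  44.7] box [-36.9 -29. ] toolx 10.2 tilt [-1.57 -0.87] F [-0.6 -0.3  0.9] gap 0.5
need cm [ 0.55  0.81 -0.17] yaw rad -0.002
```

Call:
{"op": "send_rows", "data": {
  "commands": [
    {"delta_pos": [0.25,0.04,-0.05],"yaw": 0},
    {"delta_pos": [0.25,0.04,0],"yaw": 0},
    {"delta_pos": [0.2,0.03,0],"yaw": 0},
    {"delta_pos": [0.2,0.03,0],"yaw": 0}
  ]
}}

```text
t: 9.57
tcp_pos: [0.5857, 0.185, 0.0446]
tool_rot: [0.996, 0.089, -0.015, 0.006]
force: [-1.3, 0.5, 2.9]
finger_gap: 0.504
```

Call:
{"op": "send_rows", "data": {
  "commands": [
    {"delta_pos": [-0.04,0.25,0],"yaw": 0},
    {"delta_pos": [-0.04,0.25,0],"yaw": 0},
    {"delta_pos": [-0.03,0.2,0],"yaw": 0},
    {"delta_pos": [-0.03,0.2,0],"yaw": 0}
  ]
}}

```text
t: 10.07
tcp_pos: [0.5856, 0.1921, 0.0446]
tool_rot: [0.996, 0.09, -0.014, 0.009]
force: [0.5, -8.2, 1.6]
finger_gap: 0.499
```

```bash
python3 -c "
from box import *
go(G,-30,-22,43)"
```

```text
tcp [585.6 192.1  44.6] box [-27. -22.] toolx 10.3 tilt [-1.56 -1.12] F [ 0.5 -8.2  1.6] gap 0.5
need cm [-0.29 -0.05 -0.16] yaw rad -0.004
```

Call:
{"op": "send_rows", "data": {
  "commands": [
    {"delta_pos": [0.2,0.03,0],"yaw": 0},
    {"delta_pos": [0.2,0.03,0],"yaw": 0}
  ]
}}

```text
t: 10.32
tcp_pos: [0.5856, 0.192, 0.0446]
tool_rot: [0.996, 0.091, -0.019, 0.009]
force: [-3.8, -3.3, 5.2]
finger_gap: 0.498
```

Call:
{"op": "send_rows", "data": {
  "commands": [
    {"delta_pos": [0.2,0.03,0],"yaw": 0},
    {"delta_pos": [0,0,0],"yaw": 0}
  ]
}}

```text
t: 10.58
tcp_pos: [0.5856, 0.192, 0.0448]
tool_rot: [0.996, 0.091, -0.021, 0.01]
force: [0.7, -2.2, 1.6]
finger_gap: 0.506
```

```bash
python3 -c "
from box import *
go(G,-30,-22,43)"
```

```text
tcp [585.6 192.   44.8] box [-27.  -22.1] toolx 10.4 tilt [-2.31 -1.31] F [ 0.7 -2.2  1.6] gap 0.51
need cm [-0.3  -0.04 -0.18] yaw rad -0.005
```

Call:
{"op": "send_rows", "data": {
  "commands": [
    {"delta_pos": [0,0,0],"yaw": 0},
    {"delta_pos": [0,0,0],"yaw": 0},
    {"delta_pos": [0,0,0],"yaw": 0},
    {"delta_pos": [0,0,0],"yaw": 0}
  ],
  "grip": -0.3
}}

```text
t: 11.08
tcp_pos: [0.5868, 0.1938, 0.0443]
tool_rot: [0.996, 0.09, -0.02, 0.008]
force: [1.0, -0.3, -0.1]
finger_gap: 0.651
```

Call:
{"op": "send_rows", "data": {
  "commands": [
    {"delta_pos": [0,0,1],"yaw": 0},
    {"delta_pos": [0,0,3],"yaw": 0},
    {"delta_pos": [-0.5,-0.1,5],"yaw": 0},
    {"delta_pos": [-2,-0.4,5],"yaw": 0},
    {"delta_pos": [-3,-0.6,2],"yaw": 0},
    {"delta_pos": [0,0,0],"yaw": 0},
    {"delta_pos": [0,0,0],"yaw": 0}
  ]
}}

```text
t: 11.95
tcp_pos: [0.5315, 0.1828, 0.2122]
tool_rot: [0.996, 0.09, -0.017, 0.008]
force: [0.5, 0.3, -0.7]
finger_gap: 0.655
```

```bash
python3 -c "
from box import *
go(G,-30,-22,43)
cv2.imwrite('pics/g2.png',manip.snapshot('wrist'))"
```

```text
tcp [531.5 182.8 212.2] box [-81.8 -21.7] toolx 10.3 tilt [-1.83 -1.05] F [ 0.5  0.3 -0.7] gap 0.66
need cm [  5.11   0.88 -16.92] yaw rad -0.004
```

View pics/g2.png

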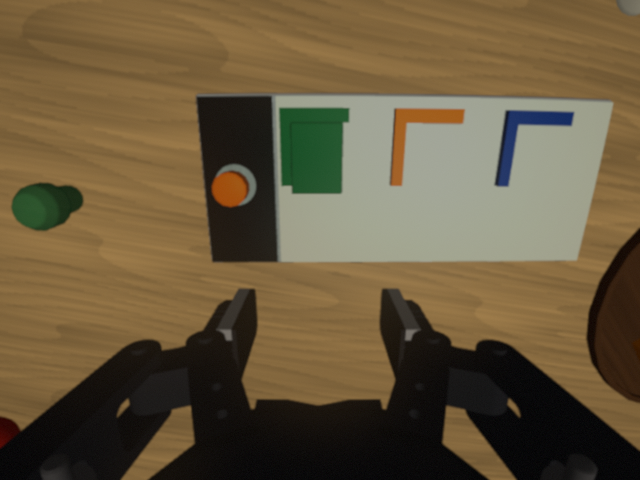

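The green tile sits flush at its stop at about (315,150), as far as this view shows. Now the amber tile.

Call:
{"op": "send_rows", "data": {
  "commands": [
    {"delta_pos": [-0.5,-3,0],"yaw": -0.1},
    {"delta_pos": [-1,-5,0],"yaw": -0.11},
    {"delta_pos": [-1.1,-5.5,0],"yaw": -0.11},
    {"delta_pos": [-1.1,-5.5,0],"yaw": -0.11},
    {"delta_pos": [-1.1,-5.5,0],"yaw": -0.11},
    {"delta_pos": [-1.1,-5.5,0],"yaw": -0.11},
    {"delta_pos": [-1.1,-5.5,0],"yaw": -0.11},
    {"delta_pos": [-1.1,-5.5,0],"yaw": -0.11},
    {"delta_pos": [-0.5,-3,0],"yaw": -0.07},
    {"delta_pos": [0,0,0],"yaw": 0}
  ],
  "grip": -1
}}

```text
t: 13.25
tcp_pos: [0.4475, -0.2733, 0.2016]
tool_rot: [0.923, -0.385, -0.022, -0.003]
force: [-0.5, 0.6, -0.2]
finger_gap: 0.998
```

```bash
python3 look.py 28
```

```text
tcp mm [ 447.5 -273.3  201.6] jaw deg -135.2 F [-0.5  0.6 -0.2] gap 0.998
amber (300, 183, 50, 65) [ 439.2 -275.3] [45.2 62.2] -43.2
amber (88, 427, 68, 53) [410.4 134.7] [95.9 92.3] 47.6
```

Call:
{"op": "send_rows", "data": {
  "commands": [
    {"delta_pos": [-0.8,-0.2,-3],"yaw": 0.033},
    {"delta_pos": [0,0,-4],"yaw": 0},
    {"delta_pos": [0,0,-4],"yaw": 0},
    {"delta_pos": [0,0,-2],"yaw": 0},
    {"delta_pos": [0,0,0],"yaw": 0},
    {"delta_pos": [0,0,0],"yaw": 0}
  ]
}}

```text
t: 14.05
tcp_pos: [0.4415, -0.2657, 0.0667]
tool_rot: [0.932, -0.362, -0.024, -0.004]
force: [0.1, -0.2, 0.1]
finger_gap: 1.004
```

```bash
python3 look.py 28
```

```text
tcp mm [ 441.5 -265.7   66.7] jaw deg -132.5 F [ 0.1 -0.2  0.1] gap 1.004
```

```bash
sed -i "s/(8,130,110)/(8,200,110)/" m.py; python3 look.py 28
```

```text
tcp mm [ 441.5 -265.8   66.9] jaw deg -132.5 F [ 0.6 -0.7  0.3] gap 0.999
amber (295, 203, 82, 107) [ 440.4 -276. ] [44.  63.8] -43.0
```

Call:
{"op": "send_rows", "data": {
  "commands": [
    {"delta_pos": [-0.2,-0.95,0],"yaw": -0.005},
    {"delta_pos": [0,0,-1.5],"yaw": 0},
    {"delta_pos": [0,0,-2],"yaw": 0},
    {"delta_pos": [0,0,-0.8],"yaw": 0},
    {"delta_pos": [0,0,0],"yaw": 0},
    {"delta_pos": [0,0,0],"yaw": 0}
  ]
}}

```text
t: 14.9
tcp_pos: [0.4405, -0.2784, 0.024]
tool_rot: [0.931, -0.366, -0.021, -0.003]
force: [0.4, -0.5, 0.6]
finger_gap: 1.001
```

```bash
python3 look.py 28
```

```text
tcp mm [ 440.5 -278.4   24. ] jaw deg -132.9 F [ 0.4 -0.5  0.6] gap 1.001
amber (267, 240, 102, 130) [ 441.1 -276.8] [43.8 65.6] -43.1
```

Call:
{"op": "send_rows", "data": {
  "commands": [
    {"delta_pos": [-0.1,0.2,-0.8],"yaw": 0},
    {"delta_pos": [0,0,0],"yaw": 0},
    {"delta_pos": [0,0,0],"yaw": 0}
  ]
}}

```text
t: 15.32
tcp_pos: [0.4399, -0.2764, 0.0164]
tool_rot: [0.931, -0.365, -0.02, -0.003]
force: [0.7, 1.0, -0.4]
finger_gap: 1.0
```

Call:
{"op": "send_rows", "data": {
  "commands": [
    {"delta_pos": [0,0,0],"yaw": 0},
    {"delta_pos": [0,0,0],"yaw": 0},
    {"delta_pos": [0,0,0],"yaw": 0},
    {"delta_pos": [0,0,0],"yaw": 0},
    {"delta_pos": [0,0,0],"yaw": 0},
    {"delta_pos": [0,0,0],"yaw": 0}
  ],
  "grip": 1,
  "force": 40
}}

```text
t: 16.08
tcp_pos: [0.4402, -0.2766, 0.0169]
tool_rot: [0.931, -0.365, -0.019, -0.003]
force: [-0.0, -0.6, 1.1]
finger_gap: 0.499
```

Call:
{"op": "send_rows", "data": {
  "commands": [
    {"delta_pos": [0,0,1],"yaw": 0},
    {"delta_pos": [0,0,3],"yaw": 0},
    {"delta_pos": [0,0,4],"yaw": 0},
    {"delta_pos": [0,0,4],"yaw": 0},
    {"delta_pos": [0,0,0],"yaw": 0}
  ]
}}

```text
t: 16.7
tcp_pos: [0.4391, -0.2757, 0.1409]
tool_rot: [0.931, -0.365, -0.02, -0.003]
force: [0.8, -0.3, -1.9]
finger_gap: 0.502
```

```bash
python3 look.py 140; python3 -c "
from box import *
go(A,-40,-30,140)"
```

```text
tcp mm [ 439.1 -275.7  140.9] jaw deg -132.9 F [ 0.8 -0.3 -1.9] gap 0.502
amber (264, 242, 109, 134) [ 435.6 -270.9] [47.8 70.8] -43.1
tcp [ 438.1 -274.8  139.3] box [-254.3 -356.2] toolx -42.9 tilt [-2.21  1.33] F [ 0.5  0.4 -1.2] gap 0.5
need cm [15.38 35.88  0.07] yaw rad 0.925
```

Call:
{"op": "send_rows", "data": {
  "commands": [
    {"delta_pos": [1,2.4,0],"yaw": 0.08},
    {"delta_pos": [2,4.6,0],"yaw": 0.12},
    {"delta_pos": [2.2,5.2,0],"yaw": 0.13},
    {"delta_pos": [2.2,5.2,0],"yaw": 0.13},
    {"delta_pos": [2.2,5.2,0],"yaw": 0.13},
    {"delta_pos": [2.2,5.2,0],"yaw": 0.13},
    {"delta_pos": [2.2,5.2,0],"yaw": 0.13},
    {"delta_pos": [1,2.5,0],"yaw": 0.07},
    {"delta_pos": [0,0,0],"yaw": 0},
    {"delta_pos": [0,0,0],"yaw": 0}
  ]
}}

```text
t: 18.0
tcp_pos: [0.5808, 0.0924, 0.1234]
tool_rot: [0.994, 0.099, -0.035, 0.006]
force: [0.2, 0.7, -1.4]
finger_gap: 0.504
```

```bash
python3 -c "
from box import *
go(A,-37,-30,54)"
```

```text
tcp [580.8  92.4 123.4] box [-49.5 -19.8] toolx 11.3 tilt [-3.97 -1.11] F [ 0.2  0.7 -1.4] gap 0.5
need cm [ 1.41 -0.79 -6.94] yaw rad -0.021
```

Call:
{"op": "send_rows", "data": {
  "commands": [
    {"delta_pos": [-6,-1,0],"yaw": 0},
    {"delta_pos": [-6,-1,0],"yaw": 0},
    {"delta_pos": [0,0,0],"yaw": 0},
    {"delta_pos": [0,0,0],"yaw": 0}
  ]
}}

```text
t: 18.5
tcp_pos: [0.4542, 0.0673, 0.1217]
tool_rot: [0.995, 0.094, -0.039, 0.006]
force: [0.4, -0.4, -1.4]
finger_gap: 0.502
```

```bash
python3 -c "
from box import *
go(A,-37,-30,54)"
```

```text
tcp [454.2  67.3 121.7] box [-178.5  -22.2] toolx 10.8 tilt [-4.32 -1.11] F [ 0.4 -0.4 -1.4] gap 0.5
need cm [14.06  1.72 -6.77] yaw rad -0.012
```

Call:
{"op": "send_rows", "data": {
  "commands": [
    {"delta_pos": [2,0.2,0],"yaw": -0.01},
    {"delta_pos": [2,0.2,-1],"yaw": 0},
    {"delta_pos": [2,0.2,-1],"yaw": 0},
    {"delta_pos": [2,0.2,-1],"yaw": 0},
    {"delta_pos": [2,0.2,-1],"yaw": 0},
    {"delta_pos": [1.5,0.2,-1],"yaw": 0},
    {"delta_pos": [1,0.2,-1],"yaw": 0},
    {"delta_pos": [0.5,0,0],"yaw": 0},
    {"delta_pos": [0,0,0],"yaw": 0},
    {"delta_pos": [0,0,0],"yaw": 0}
  ]
}}

```text
t: 19.75
tcp_pos: [0.5982, 0.0758, 0.0594]
tool_rot: [0.996, 0.084, -0.034, 0.007]
force: [-0.3, 0.7, -3.3]
finger_gap: 0.502
```

```bash
python3 -c "
from box import *
go(A,-40,-29,54)"
```

```text
tcp [598.2  75.8  59.4] box [-35.2 -39.1] toolx 9.6 tilt [-3.84 -1.11] F [-0.3  0.7 -3.3] gap 0.5
need cm [-0.65  0.91 -0.54] yaw rad 0.009
```

Call:
{"op": "send_rows", "data": {
  "commands": [
    {"delta_pos": [-0.9,0.9,0],"yaw": 0.009},
    {"delta_pos": [0,0,-0.5],"yaw": 0},
    {"delta_pos": [0,0,-0.4],"yaw": 0},
    {"delta_pos": [0,0,-0.4],"yaw": 0},
    {"delta_pos": [0,0,-0.3],"yaw": 0},
    {"delta_pos": [0,0,-0.3],"yaw": 0}
  ]
}}

```text
t: 20.5
tcp_pos: [0.587, 0.0857, 0.0437]
tool_rot: [0.995, 0.089, -0.035, 0.007]
force: [-7.8, -0.3, 31.0]
finger_gap: 0.501
```

```bash
python3 -c "
from box import *
go(A,-30,-22,43)"
```

```text
tcp [587.   85.7  43.7] box [-44.5 -27.4] toolx 10.2 tilt [-3.93 -1.17] F [-7.8 -0.3 31. ] gap 0.5
need cm [ 1.33  0.79 -0.07] yaw rad -0.001
```

Call:
{"op": "send_rows", "data": {
  "commands": [
    {"delta_pos": [0,0,0.1],"yaw": 0},
    {"delta_pos": [0.3,0.05,0],"yaw": 0},
    {"delta_pos": [0.3,0.05,0],"yaw": 0},
    {"delta_pos": [0.3,0.05,0],"yaw": 0},
    {"delta_pos": [0.2,0.03,0],"yaw": 0}
  ]
}}

```text
t: 21.12
tcp_pos: [0.5993, 0.0873, 0.0444]
tool_rot: [0.995, 0.089, -0.035, 0.007]
force: [-1.2, -0.6, 0.4]
finger_gap: 0.501
```

```bash
python3 -c "
from box import *
go(A,-30,-22,43)"
```

```text
tcp [599.3  87.3  44.4] box [-32.1 -28. ] toolx 10.2 tilt [-3.89 -1.17] F [-1.2 -0.6  0.4] gap 0.5
need cm [ 0.1   0.62 -0.14] yaw rad -0.001
```

Call:
{"op": "send_rows", "data": {
  "commands": [
    {"delta_pos": [-0.03,0.25,0],"yaw": 0},
    {"delta_pos": [-0.03,0.25,0],"yaw": 0},
    {"delta_pos": [-0.02,0.15,0],"yaw": 0},
    {"delta_pos": [-0.02,0.15,0],"yaw": 0}
  ]
}}

```text
t: 21.62
tcp_pos: [0.5992, 0.0932, 0.0445]
tool_rot: [0.995, 0.09, -0.034, 0.01]
force: [0.7, -8.0, -1.1]
finger_gap: 0.503
```

Call:
{"op": "send_rows", "data": {
  "commands": [
    {"delta_pos": [0.2,0.03,0],"yaw": 0},
    {"delta_pos": [0.2,0.03,0],"yaw": 0},
    {"delta_pos": [0.15,0.03,0],"yaw": 0}
  ]
}}

```text
t: 22.0
tcp_pos: [0.6025, 0.0937, 0.0445]
tool_rot: [0.995, 0.09, -0.037, 0.01]
force: [-1.6, -3.4, 1.3]
finger_gap: 0.5
```

```bash
python3 -c "
from box import *
go(A,-30,-22,43)"
```

```text
tcp [602.5  93.7  44.5] box [-27.8 -22.3] toolx 10.3 tilt [-4.12 -1.49] F [-1.6 -3.4  1.3] gap 0.5
need cm [-0.22 -0.01 -0.15] yaw rad -0.003
```

Call:
{"op": "send_rows", "data": {
  "commands": [
    {"delta_pos": [0.2,0.03,0],"yaw": 0},
    {"delta_pos": [0.2,0.03,0],"yaw": 0}
  ]
}}

```text
t: 22.25
tcp_pos: [0.6025, 0.0937, 0.0446]
tool_rot: [0.995, 0.09, -0.042, 0.01]
force: [-4.0, -3.4, 4.1]
finger_gap: 0.501
```

Call:
{"op": "send_rows", "data": {
  "commands": [
    {"delta_pos": [0,0,0],"yaw": 0},
    {"delta_pos": [0,0,0],"yaw": 0},
    {"delta_pos": [0,0,0],"yaw": 0},
    {"delta_pos": [0,0,0],"yaw": 0}
  ],
  "grip": -0.3
}}

```text
t: 22.75
tcp_pos: [0.6051, 0.0955, 0.0449]
tool_rot: [0.995, 0.09, -0.039, 0.009]
force: [0.1, -0.4, -0.5]
finger_gap: 0.653
```

Call:
{"op": "send_rows", "data": {
  "commands": [
    {"delta_pos": [0,0,1],"yaw": 0},
    {"delta_pos": [0,0,3],"yaw": 0},
    {"delta_pos": [-0.5,-0.1,3],"yaw": 0},
    {"delta_pos": [-1,-0.2,1],"yaw": 0},
    {"delta_pos": [0,0,0],"yaw": 0},
    {"delta_pos": [0,0,0],"yaw": 0}
  ]
}}

```text
t: 23.5
tcp_pos: [0.589, 0.0927, 0.1277]
tool_rot: [0.995, 0.09, -0.039, 0.009]
force: [-0.2, 1.0, -0.0]
finger_gap: 0.653
```

```bash
python3 -c "
from box import *
go(A,-85,-22,43)
cv2.imwrite('pics/a2.png',manip.snapshot('wrist'))"
```

```text
tcp [589.   92.7 127.7] box [-41.4 -20.9] toolx 10.3 tilt [-4.33 -1.39] F [-0.2  1.  -0. ] gap 0.65
need cm [-4.28 -0.87 -8.47] yaw rad -0.003
```

View pics/a2.png

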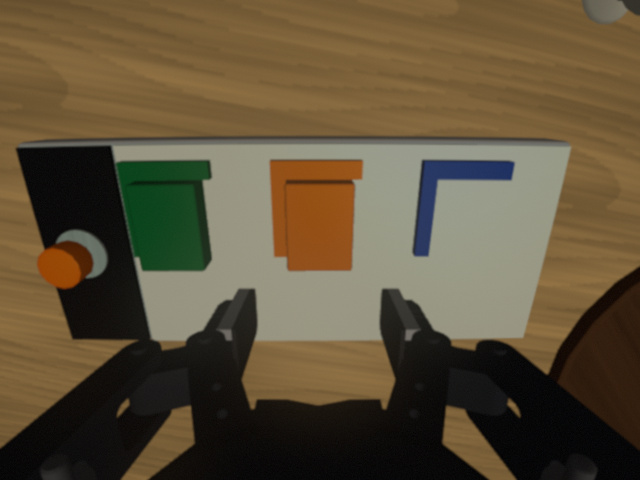

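```bash
python3 -c "
import cv2
im=cv2.imread('pics/a2.png')[150:280,110:370]; cv2.imwrite('pics/a2z.png',cv2.resize(im,None,fx=3,fy=3,interpolation=cv2.INTER_CUBIC))"
```

```text
(no output)
```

View pics/a2z.png

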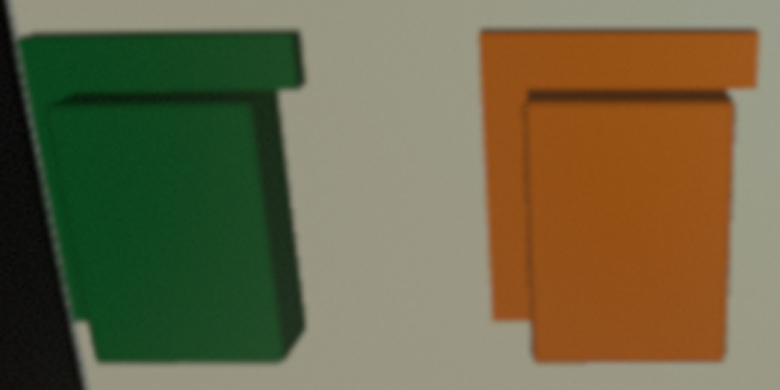

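Both tiles look flush: no white shows between tile and stop at green (165,240 in the crop) or amber (625,230). Next is the stopper.

Call:
{"op": "send_rows", "data": {
  "commands": [
    {"delta_pos": [-0.8,2.5,2],"yaw": 0},
    {"delta_pos": [-1.4,5,2],"yaw": 0},
    {"delta_pos": [-1.4,5,2],"yaw": 0},
    {"delta_pos": [-1.4,5,1],"yaw": 0},
    {"delta_pos": [-1.4,5,0],"yaw": 0},
    {"delta_pos": [-1.4,5,0],"yaw": 0},
    {"delta_pos": [-1,3.5,0],"yaw": 0},
    {"delta_pos": [0,0,0],"yaw": 0},
    {"delta_pos": [0,0,0],"yaw": 0}
  ],
  "grip": -1
}}

```text
t: 24.68
tcp_pos: [0.4958, 0.4101, 0.1888]
tool_rot: [0.995, 0.088, -0.046, 0.01]
force: [0.1, -0.6, -0.4]
finger_gap: 1.001
```

```bash
cat > stop.py <<'E'
from m import *
from box import *
go(A,-100,28,57)
s=manip.sense(); im=manip.snapshot('wrist'); C=cam('wrist',s); cv2.imwrite('pics/look.png',im)
for c in blobs(im,'green',300)[:3]:
    (u,v),r=cv2.minEnclosingCircle(c); print(cv2.boundingRect(c),'circ',round(u),round(v),round(r,1),'z41',np.round(ray(C,[u,v],.041)*1000,1), rect(C,c,.041))
E
python3 stop.py
```

```text
tcp [495.8 410.1 188.8] box [-77.4 308. ] toolx 10.1 tilt [-5.11 -1.59] F [ 0.1 -0.6 -0.4] gap 1.0
need cm [  2.69 -27.96 -13.18] yaw rad 0.0
(547, 106, 86, 89) circ 589 146 57.0 z41 [[591.6 196.   41. ]] (array([587.5, 193.1]), array([72.4, 65.6]), 10.6)
(262, 194, 43, 38) circ 283 212 21.1 z41 [[490.7 438.6  41. ]] (array([489.5, 439.8]), array([32.9, 33.7]), -16.2)
```

Call:
{"op": "send_rows", "data": {
  "commands": [
    {"delta_pos": [0,0,0],"yaw": 0.185},
    {"delta_pos": [0,0,0],"yaw": 0.185},
    {"delta_pos": [0,0,0],"yaw": 0.185},
    {"delta_pos": [0,0,0],"yaw": 0.185},
    {"delta_pos": [0,0,0],"yaw": 0.185},
    {"delta_pos": [0,0,0],"yaw": 0.185},
    {"delta_pos": [0,0,0],"yaw": 0.185},
    {"delta_pos": [0,0,0],"yaw": 0.185},
    {"delta_pos": [0,0,0],"yaw": 0.185},
    {"delta_pos": [0,0,0],"yaw": 0.185}
  ]
}}

```text
t: 25.98
tcp_pos: [0.5033, 0.3932, 0.1862]
tool_rot: [0.517, 0.854, -0.022, 0.045]
force: [0.0, 0.7, 1.3]
finger_gap: 1.0
```

Call:
{"op": "send_rows", "data": {
  "commands": [
    {"delta_pos": [0,0,0],"yaw": 0.185},
    {"delta_pos": [0,0,0],"yaw": 0.185},
    {"delta_pos": [0,0,0],"yaw": 0.185},
    {"delta_pos": [0,0,0],"yaw": 0.185},
    {"delta_pos": [0,0,0],"yaw": 0.185},
    {"delta_pos": [0,0,0],"yaw": 0.185},
    {"delta_pos": [0,0,0],"yaw": 0.1},
    {"delta_pos": [0,0,0],"yaw": 0}
  ]
}}

```text
t: 26.98
tcp_pos: [0.5084, 0.3794, 0.1848]
tool_rot: [-0.067, 0.997, 0.005, 0.049]
force: [0.1, -0.2, -0.4]
finger_gap: 0.996
```

```bash
python3 stop.py
```

```text
tcp [508.4 379.4 184.8] box [-70.4 275.5] toolx -172.3 tilt [5.58 0.97] F [ 0.1 -0.2 -0.4] gap 1.0
need cm [  1.43 -24.89 -12.78] yaw rad 0.042
(63, 230, 85, 71) circ 105 268 51.0 z41 [[589.5 193.   41. ]] (array([587.9, 193.9]), array([71. , 64.7]), 10.0)
(370, 185, 45, 43) circ 392 205 22.6 z41 [[496.  441.7  41. ]] (array([496.6, 442. ]), array([39.9, 34.1]), 40.1)
```

Call:
{"op": "send_rows", "data": {
  "commands": [
    {"delta_pos": [-0.2,0.9,0],"yaw": 0.04},
    {"delta_pos": [-0.2,0.9,-0.6],"yaw": 0},
    {"delta_pos": [-0.2,0.9,-1],"yaw": 0},
    {"delta_pos": [-0.2,0.9,-1],"yaw": 0},
    {"delta_pos": [-0.2,0.9,-1],"yaw": 0},
    {"delta_pos": [-0.2,0.9,-1],"yaw": 0},
    {"delta_pos": [-0.2,0.5,-1],"yaw": 0},
    {"delta_pos": [0,0.2,-1],"yaw": 0},
    {"delta_pos": [0,0,0],"yaw": 0}
  ]
}}

```text
t: 28.15
tcp_pos: [0.4922, 0.4448, 0.1122]
tool_rot: [-0.087, 0.995, 0.005, 0.048]
force: [-0.1, 0.5, -0.7]
finger_gap: 1.002
```

```bash
python3 stop.py
```

```text
tcp [492.2 444.8 112.2] box [-74.9 342.8] toolx -170.0 tilt [5.39 1.1 ] F [-0.1  0.5 -0.7] gap 1.0
need cm [  3.05 -31.43  -5.52] yaw rad 0.002
(277, 220, 58, 58) circ 305 250 30.3 z41 [[498.4 438.   41. ]] (array([499.6, 437.8]), array([41. , 35.3]), 51.3)
(0, 303, 18, 43) circ 8 324 22.7 z41 [[598.1 226.9  41. ]] (array([601. , 226.5]), array([13.6, 40.3]), -11.1)
```

View pics/look.png

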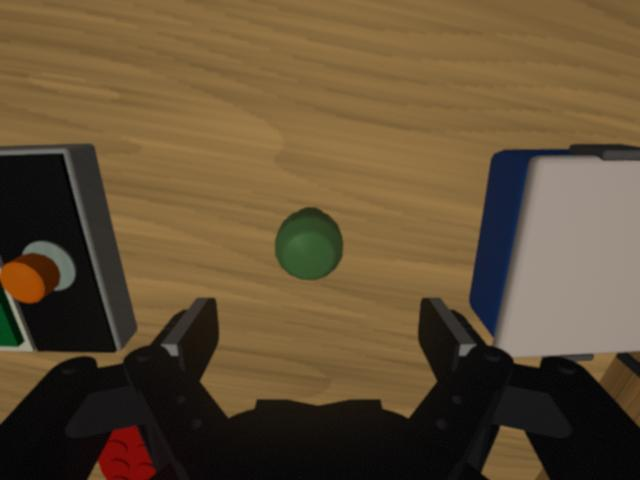

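Call:
{"op": "send_rows", "data": {
  "commands": [
    {"delta_pos": [0.3,-0.4,-0.5],"yaw": 0},
    {"delta_pos": [0,0,-1.5],"yaw": 0},
    {"delta_pos": [0,0,-2],"yaw": 0},
    {"delta_pos": [0,0,-2],"yaw": 0},
    {"delta_pos": [0,0,-1.5],"yaw": 0},
    {"delta_pos": [0,0,-0.7],"yaw": 0},
    {"delta_pos": [0,0,0],"yaw": 0}
  ]
}}

```text
t: 29.08
tcp_pos: [0.4973, 0.4392, 0.0271]
tool_rot: [-0.086, 0.995, 0.006, 0.049]
force: [-0.1, -0.4, 0.5]
finger_gap: 0.997
```

```bash
python3 stop.py
```

```text
tcp [497.3 439.2  27.1] box [-70.8 336.4] toolx -170.2 tilt [5.55 1.18] F [-0.1 -0.4  0.5] gap 1.0
need cm [  2.54 -30.87   2.99] yaw rad 0.005
(267, 279, 100, 94) circ 317 325 50.9 z41 [[499.9 439.9  41. ]] (array([501.9, 440. ]), array([47.8, 42. ]), 9.7)
```

View pics/look.png

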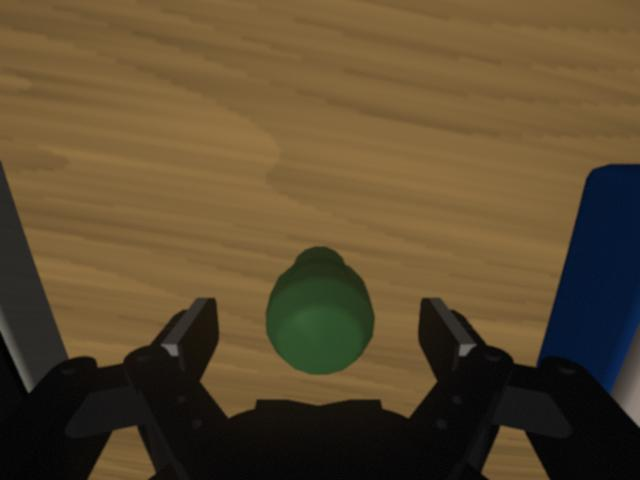

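Call:
{"op": "send_rows", "data": {
  "commands": [
    {"delta_pos": [-0.1,0.05,-0.5],"yaw": 0},
    {"delta_pos": [0,0,0],"yaw": 0}
  ]
}}

```text
t: 29.38
tcp_pos: [0.4972, 0.4405, 0.0235]
tool_rot: [-0.086, 0.995, 0.007, 0.051]
force: [0.2, -0.7, -0.3]
finger_gap: 0.998
```

Call:
{"op": "send_rows", "data": {
  "commands": [
    {"delta_pos": [0,0,0],"yaw": 0},
    {"delta_pos": [0,0,0],"yaw": 0},
    {"delta_pos": [0,0,0],"yaw": 0},
    {"delta_pos": [0,0,0],"yaw": 0},
    {"delta_pos": [0,0,0],"yaw": 0},
    {"delta_pos": [0,0,0],"yaw": 0}
  ],
  "grip": 1,
  "force": 40
}}

```text
t: 30.12
tcp_pos: [0.4978, 0.441, 0.0246]
tool_rot: [-0.086, 0.995, 0.007, 0.052]
force: [0.5, -0.9, -0.4]
finger_gap: 0.489
```

Call:
{"op": "send_rows", "data": {
  "commands": [
    {"delta_pos": [0,0,1],"yaw": 0},
    {"delta_pos": [0,0,4],"yaw": 0},
    {"delta_pos": [0,0,5],"yaw": 0},
    {"delta_pos": [0,0,3],"yaw": 0},
    {"delta_pos": [0,0,0],"yaw": 0}
  ]
}}

```text
t: 30.75
tcp_pos: [0.4962, 0.4401, 0.1586]
tool_rot: [-0.086, 0.995, 0.007, 0.05]
force: [-0.2, -0.7, -1.0]
finger_gap: 0.491
```

```bash
python3 stop.py
```

```text
tcp [496.2 440.1 158.6] box [-71.7 337.4] toolx -170.2 tilt [5.67 1.28] F [-0.2 -0.7 -1. ] gap 0.49
need cm [  2.64 -30.96 -10.16] yaw rad 0.005
(263, 280, 111, 97) circ 318 325 55.3 z41 [[593.8 458.   41. ]] (array([600.3, 459.2]), array([104.5,  97.9]), 9.6)
(0, 239, 63, 70) circ 30 274 45.7 z41 [[586.1 206.9  41. ]] (array([589.3, 196.1]), array([67.5, 60.3]), 9.6)
```

View pics/look.png

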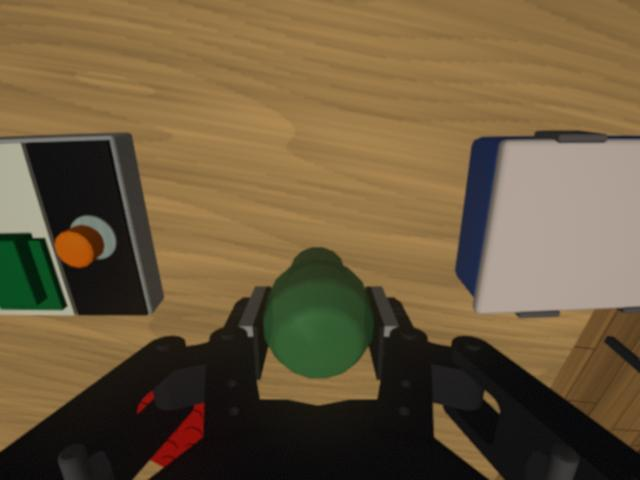

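Call:
{"op": "send_rows", "data": {
  "commands": [
    {"delta_pos": [0.4,-2.5,0],"yaw": 0},
    {"delta_pos": [0.5,-5,0.2],"yaw": 0},
    {"delta_pos": [0.5,-5,0.2],"yaw": 0},
    {"delta_pos": [0.5,-5,0.2],"yaw": 0},
    {"delta_pos": [0.5,-5,0.2],"yaw": 0},
    {"delta_pos": [0.4,-4,0.2],"yaw": 0},
    {"delta_pos": [0.2,-2.5,0],"yaw": 0},
    {"delta_pos": [0,-0.5,0],"yaw": 0},
    {"delta_pos": [0,0,0],"yaw": 0}
  ]
}}

```text
t: 31.92
tcp_pos: [0.5144, 0.1342, 0.1508]
tool_rot: [-0.086, 0.996, 0.004, 0.034]
force: [-0.3, 0.4, -1.4]
finger_gap: 0.494
```

```bash
python3 -c "
from box import *
go(A,-95.6,28,60)"
```

```text
tcp [514.4 134.2 150.8] box [-107.5   33.1] toolx -170.1 tilt [3.86 0.85] F [-0.3  0.4 -1.4] gap 0.49
need cm [ 1.26 -0.29 -9.08] yaw rad 0.003
```

Call:
{"op": "send_rows", "data": {
  "commands": [
    {"delta_pos": [0.6,-0.15,-1],"yaw": 0},
    {"delta_pos": [0.6,-0.15,-2],"yaw": 0},
    {"delta_pos": [0,0,-2],"yaw": 0},
    {"delta_pos": [0,0,-2],"yaw": 0},
    {"delta_pos": [0,0,-1],"yaw": 0},
    {"delta_pos": [0,0,0],"yaw": 0},
    {"delta_pos": [0,0,0],"yaw": 0}
  ]
}}

```text
t: 32.8
tcp_pos: [0.5278, 0.1374, 0.0652]
tool_rot: [-0.091, 0.995, 0.005, 0.035]
force: [0.6, 0.4, -1.8]
finger_gap: 0.495
```

```bash
python3 -c "
from box import *
go(A,-95.6,28,60)"
```

```text
tcp [527.8 137.4  65.2] box [-93.7  33.8] toolx -169.6 tilt [3.91 0.93] F [ 0.6  0.4 -1.8] gap 0.5
need cm [-0.08 -0.61 -0.52] yaw rad -0.006
```

Call:
{"op": "send_rows", "data": {
  "commands": [
    {"delta_pos": [-0.05,-0.6,0],"yaw": 0},
    {"delta_pos": [0,0,0],"yaw": 0},
    {"delta_pos": [0,0,-0.3],"yaw": 0},
    {"delta_pos": [0,0,-0.15],"yaw": 0},
    {"delta_pos": [0,0,0],"yaw": 0}
  ]
}}

```text
t: 33.42
tcp_pos: [0.5286, 0.1308, 0.0624]
tool_rot: [-0.091, 0.995, 0.005, 0.037]
force: [-0.4, 0.9, -0.6]
finger_gap: 0.492
```

```bash
python3 -c "
from box import *
go(A,-95.6,28,60)"
```

```text
tcp [528.6 130.8  62.4] box [-94.   27.2] toolx -169.6 tilt [4.14 0.94] F [-0.4  0.9 -0.6] gap 0.49
need cm [-0.17  0.05 -0.24] yaw rad -0.005
```

Call:
{"op": "send_rows", "data": {
  "commands": [
    {"delta_pos": [-0.1,0.03,-0.15],"yaw": 0},
    {"delta_pos": [0,0,0],"yaw": 0}
  ]
}}

```text
t: 33.67
tcp_pos: [0.5275, 0.1312, 0.0607]
tool_rot: [-0.091, 0.995, 0.005, 0.037]
force: [1.1, 0.6, -1.3]
finger_gap: 0.496
```

Call:
{"op": "send_rows", "data": {
  "commands": [
    {"delta_pos": [0,0,-0.15],"yaw": 0},
    {"delta_pos": [0,0,0],"yaw": 0}
  ]
}}

```text
t: 33.92
tcp_pos: [0.5277, 0.1312, 0.0597]
tool_rot: [-0.091, 0.995, 0.005, 0.037]
force: [-0.2, 0.3, -0.0]
finger_gap: 0.492
```

```bash
python3 -c "
from box import *
go(A,-95.6,28,60)"
```

```text
tcp [527.7 131.2  59.7] box [-94.9  27.8] toolx -169.6 tilt [4.17 0.94] F [-0.2  0.3 -0. ] gap 0.49
need cm [-0.07  0.01  0.03] yaw rad -0.006
```

Call:
{"op": "send_rows", "data": {
  "commands": [
    {"delta_pos": [0,0,-0.1],"yaw": 0},
    {"delta_pos": [0,0,0],"yaw": 0}
  ]
}}

```text
t: 34.17
tcp_pos: [0.5278, 0.1312, 0.0597]
tool_rot: [-0.091, 0.995, 0.005, 0.037]
force: [-0.7, -0.0, -0.5]
finger_gap: 0.493
```

Call:
{"op": "send_rows", "data": {
  "commands": [
    {"delta_pos": [0,0,0],"yaw": 0},
    {"delta_pos": [0,0,0],"yaw": 0},
    {"delta_pos": [0,0,0],"yaw": 0},
    {"delta_pos": [0,0,0],"yaw": 0},
    {"delta_pos": [0,0,0],"yaw": 0}
  ],
  "grip": -0.7
}}

```text
t: 34.8
tcp_pos: [0.5282, 0.1312, 0.0593]
tool_rot: [-0.091, 0.995, 0.005, 0.038]
force: [-0.3, -0.7, 0.6]
finger_gap: 0.852
```

Call:
{"op": "send_rows", "data": {
  "commands": [
    {"delta_pos": [-0.1,0,1.5],"yaw": 0},
    {"delta_pos": [-0.3,0,4],"yaw": 0},
    {"delta_pos": [-0.4,0,5],"yaw": 0},
    {"delta_pos": [-2,0,4],"yaw": 0},
    {"delta_pos": [0,0,0],"yaw": 0}
  ]
}}

```text
t: 35.42
tcp_pos: [0.4991, 0.1312, 0.2117]
tool_rot: [-0.091, 0.995, 0.005, 0.039]
force: [0.3, 1.3, 0.3]
finger_gap: 0.853
```

```bash
python3 stop.py; python3 -c "
from h import *
cv2.imwrite('pics/top1.png',manip.snapshot('top')); cv2.imwrite('pics/scene1.png',manip.snapshot('scene'))
t=cv2.imread('pics/scene1.png')[170:370,230:460]
w=cv2.imread('pics/look.png')
cv2.imwrite('pics/c1.png',np.hstack([cv2.resize(t,(460,400)),cv2.resize(w,(340,400))]))"
```

```text
tcp [499.1 131.2 211.7] box [-123.    32.8] toolx -169.6 tilt [4.38 0.94] F [0.3 1.3 0.3] gap 0.85
need cm [  2.35  -0.06 -15.47] yaw rad -0.006
(335, 271, 58, 56) circ 364 299 39.3 z41 [[588.8 196.1  41. ]] (array([589.5, 195.8]), array([65.1, 56.7]), 10.2)
```

View pics/c1.png

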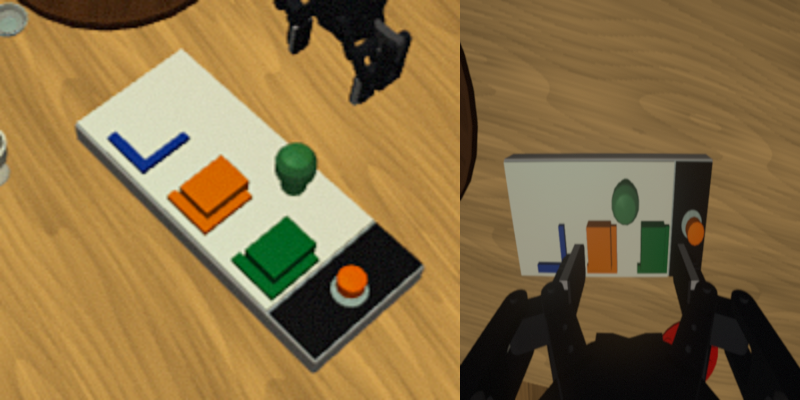

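Run:
```python
from m import *
from box import A,U
RNG['green']=((45,60,25),(90,255,255)); RNG['or']=((3,200,110),(16,255,255))
s=manip.sense()
for n,f in(('top','top1'),('scene','scene1'),('wrist','look')):
    C=cam(n,s); im=cv2.imread(f'pics/{f}.png')
    for col in('green','amber'):
        for c in blobs(im,col,40):
            p=rect(C,c,.076); 
            if np.hypot(*(p[0]-[522,130]))<40 or (col=='amber'and np.hypot(*(p[0]-[545,265]))<40):
                x,y,w,h=cv2.boundingRect(c); print(n,col,(x,y,w,h),p, 'box rel A',np.round(U.T@(p[0]-A*1000),1))
    K=C[2][:3,3]; print(n,'cam',np.round(K,3))
# knob: triangulate cap-top centres
```

```text
top cam [0.464 0.013 1.114]
scene green (368, 242, 20, 26) (array([523.7, 131.4]), array([61.4, 39.6]), 56.4) box rel A [-98.8  28.7]
scene amber (398, 302, 16, 17) (array([547.5, 264.3]), array([31.1, 29.7]), 86.7) box rel A [-52.1 155.3]
scene cam [0.923 0.61  1.067]
wrist green (286, 216, 50, 54) (array([522.3, 129.5]), array([44.1, 44.4]), -35.7) box rel A [-100.5   27. ]
wrist amber (428, 266, 31, 28) (array([534.5, 250.7]), array([26.6, 27.2]), -80.0) box rel A [-67.2 144.2]
wrist cam [0.419 0.116 0.344]
```

The stopper stands at about (-100, +28) relative to amber_corner, and both tiles are home. Next is the knob.

Call:
{"op": "send_rows", "data": {
  "commands": [
    {"delta_pos": [0.5,1.5,0],"yaw": -0.17},
    {"delta_pos": [0.5,1.5,0],"yaw": -0.18},
    {"delta_pos": [0.5,1.5,0],"yaw": -0.18},
    {"delta_pos": [0.5,1.5,0],"yaw": -0.18},
    {"delta_pos": [0.5,1.5,0],"yaw": -0.18},
    {"delta_pos": [0.5,1.5,0],"yaw": -0.18},
    {"delta_pos": [0.5,1.5,0],"yaw": -0.18},
    {"delta_pos": [0.5,1.5,0],"yaw": -0.18},
    {"delta_pos": [0.3,1,0],"yaw": -0.12},
    {"delta_pos": [0,0,0],"yaw": 0}
  ]
}}

```text
t: 36.83
tcp_pos: [0.5379, 0.2624, 0.1879]
tool_rot: [0.652, 0.757, -0.028, 0.014]
force: [-0.9, -0.8, 0.4]
finger_gap: 0.846
```

```bash
cat > knob.py <<'E'
from m import *
from box import *
s=manip.sense(); im=manip.snapshot('wrist'); C=cam('wrist',s); cv2.imwrite('pics/look.png',im)
go(A,-58,153,100,100.1)
for c in blobs(im,'amber',100)[:6]:
    x,y,w,h=cv2.boundingRect(c); (u,v),r=cv2.minEnclosingCircle(c)
    print((x,y,w,h),*[(z,np.round(ray(C,[x+w/2,y+h/2],z/1000)[0,:2]*1000,1)) for z in(55,62)])
E
python3 knob.py
```

```text
tcp [537.5 261.9 187.8] box [-62.3 154.8] toolx 98.6 tilt [-0.87 -3.47] F [ 0.1  0.7 -0.6] gap 0.85
need cm [ 0.45 -0.1  -8.78] yaw rad 0.026
(329, 355, 68, 50) (55, array([604. , 107.4])) (62, array([602.1, 113.5]))
(312, 208, 35, 35) (55, array([545.7, 260.2])) (62, array([545.3, 262.3]))
```

Call:
{"op": "send_rows", "data": {
  "commands": [
    {"delta_pos": [0.7,-0.1,-1],"yaw": 0.026},
    {"delta_pos": [0,0,-2],"yaw": 0},
    {"delta_pos": [0,0,-3],"yaw": 0},
    {"delta_pos": [0,0,-2],"yaw": 0},
    {"delta_pos": [0,0,0],"yaw": 0},
    {"delta_pos": [0,0,0],"yaw": 0}
  ],
  "grip": -0.6
}}

```text
t: 37.62
tcp_pos: [0.5452, 0.2571, 0.1018]
tool_rot: [0.639, 0.769, -0.029, 0.014]
force: [0.5, 0.6, 0.3]
finger_gap: 0.799
```

```bash
python3 knob.py
```

```text
tcp [545.1 257.1 101.9] box [-55.7 148.6] toolx 100.6 tilt [-0.95 -3.61] F [ 0.9  0.1 -0.2] gap 0.8
need cm [-0.3   0.39 -0.19] yaw rad -0.009
(293, 235, 53, 49) (55, array([545.3, 259.6])) (62, array([544.9, 262.5]))
```

View pics/look.png

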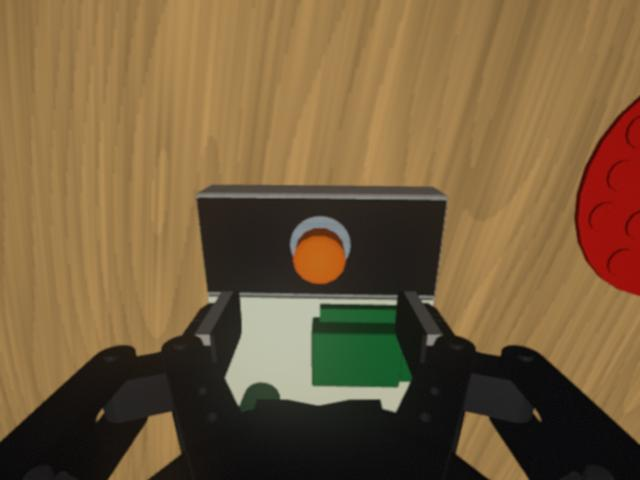

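Call:
{"op": "send_rows", "data": {
  "commands": [
    {"delta_pos": [0,0.3,-1],"yaw": 0},
    {"delta_pos": [0,0.1,-2],"yaw": 0},
    {"delta_pos": [0,0,-1.5],"yaw": 0},
    {"delta_pos": [0,0,-0.7],"yaw": 0},
    {"delta_pos": [0,0,0],"yaw": 0},
    {"delta_pos": [0,0,0],"yaw": 0}
  ]
}}

```text
t: 38.42
tcp_pos: [0.5473, 0.2623, 0.0503]
tool_rot: [0.638, 0.769, -0.027, 0.016]
force: [0.3, 0.5, 0.5]
finger_gap: 0.799
```

```bash
python3 knob.py
```

```text
tcp [547.4 262.3  50.4] box [-52.5 153.4] toolx 100.6 tilt [-0.57 -3.49] F [ 0.8 -0.1 -0.3] gap 0.8
need cm [-0.53 -0.14  4.96] yaw rad -0.009
(275, 286, 69, 60) (55, array([545.2, 258.6])) (62, array([544.8, 263. ]))
```

Call:
{"op": "send_rows", "data": {
  "commands": [
    {"delta_pos": [-0.2,-0.15,-0.4],"yaw": 0},
    {"delta_pos": [0,0,0],"yaw": 0}
  ]
}}

```text
t: 38.72
tcp_pos: [0.5456, 0.2608, 0.0469]
tool_rot: [0.638, 0.769, -0.026, 0.016]
force: [-0.7, -0.2, -1.0]
finger_gap: 0.806
```

Call:
{"op": "send_rows", "data": {
  "commands": [
    {"delta_pos": [0,0,0],"yaw": 0},
    {"delta_pos": [0,0,0],"yaw": 0},
    {"delta_pos": [0,0,0],"yaw": 0},
    {"delta_pos": [0,0,0],"yaw": 0},
    {"delta_pos": [0,0,0],"yaw": 0},
    {"delta_pos": [0,0,0],"yaw": 0},
    {"delta_pos": [0,0,0],"yaw": 0}
  ],
  "grip": 1,
  "force": 40
}}

```text
t: 39.6
tcp_pos: [0.5438, 0.2604, 0.0475]
tool_rot: [0.638, 0.769, -0.028, 0.015]
force: [-1.3, -0.5, 0.7]
finger_gap: 0.329
```

```bash
python3 knob.py
```

```text
tcp [543.8 260.4  47.6] box [-56.4 152.2] toolx 100.6 tilt [-0.7  -3.53] F [-1.8 -0.7  1.6] gap 0.33
need cm [-0.18  0.05  5.24] yaw rad -0.009
(285, 286, 68, 61) (55, array([545.7, 259.1])) (62, array([545. , 263.4]))
```

```bash
cat > chk.py <<'E'
from m import *
im=manip.snapshot('scene'); cv2.imwrite('pics/scn.png',im)
for f,i in(('ref','pics/scene1.png'),('now','pics/scn.png')):
    im=cv2.imread(i)
    for col in('green','amber'):
        print(f,col,[cv2.boundingRect(c) for c in blobs(im,col,60) if 170<cv2.boundingRect(c)[1]<340])
E
python3 chk.py
```

```text
ref green [(346, 279, 43, 41), (368, 242, 20, 26)]
ref amber [(314, 248, 42, 38), (398, 302, 16, 17)]
now green [(346, 279, 43, 41), (368, 242, 20, 25)]
now amber [(314, 248, 42, 38)]
```

Call:
{"op": "send_rows", "data": {
  "commands": [
    {"delta_pos": [0,0,0.5],"yaw": 0},
    {"delta_pos": [0,0,0.5],"yaw": 0},
    {"delta_pos": [0,0,0.3],"yaw": 0},
    {"delta_pos": [0,0,0.3],"yaw": 0},
    {"delta_pos": [0,0,0.3],"yaw": 0}
  ]
}}

```text
t: 40.33
tcp_pos: [0.5436, 0.2604, 0.0599]
tool_rot: [0.639, 0.769, -0.028, 0.014]
force: [5.8, 2.7, -27.5]
finger_gap: 0.325
```

Call:
{"op": "send_rows", "data": {
  "commands": [
    {"delta_pos": [0,0,-0.03],"yaw": 0},
    {"delta_pos": [0,0,0],"yaw": 0}
  ]
}}

```text
t: 40.58
tcp_pos: [0.5438, 0.2604, 0.0597]
tool_rot: [0.639, 0.769, -0.028, 0.014]
force: [1.0, 0.2, -7.9]
finger_gap: 0.325
```

Call:
{"op": "send_rows", "data": {
  "commands": [
    {"delta_pos": [0,0,0],"yaw": 0},
    {"delta_pos": [0,0,0],"yaw": 0},
    {"delta_pos": [0,0,0],"yaw": 0},
    {"delta_pos": [0,0,0],"yaw": 0},
    {"delta_pos": [0,0,0],"yaw": 0},
    {"delta_pos": [0,0,0],"yaw": 0},
    {"delta_pos": [0,0,0],"yaw": 0},
    {"delta_pos": [0,0,0],"yaw": 0},
    {"delta_pos": [0,0,0],"yaw": 0},
    {"delta_pos": [0,0,0],"yaw": 0}
  ],
  "grip": -0.4
}}

```text
t: 41.82
tcp_pos: [0.5456, 0.2608, 0.0638]
tool_rot: [0.639, 0.769, -0.026, 0.016]
force: [0.4, -0.5, 0.5]
finger_gap: 0.698
```

```bash
python3 knob.py; python3 chk.py|grep now; python3 -c "
import cv2,numpy as np
t=cv2.imread('pics/scn.png')[170:370,230:460]; w=cv2.imread('pics/look.png')
cv2.imwrite('pics/c2.png',np.hstack([cv2.resize(t,(460,400)),cv2.resize(w,(340,400))]))"
```

```text
tcp [545.6 260.8  63.8] box [-54.5 152.2] toolx 100.6 tilt [-0.5  -3.43] F [ 0.  -0.1  1.1] gap 0.7
need cm [-0.36  0.01  3.62] yaw rad -0.009
(280, 281, 69, 59) (55, array([546.3, 252.2])) (62, array([545.8, 256.4]))
now green [(346, 279, 43, 41), (368, 242, 20, 25)]
now amber [(314, 248, 42, 38)]
```

View pics/c2.png

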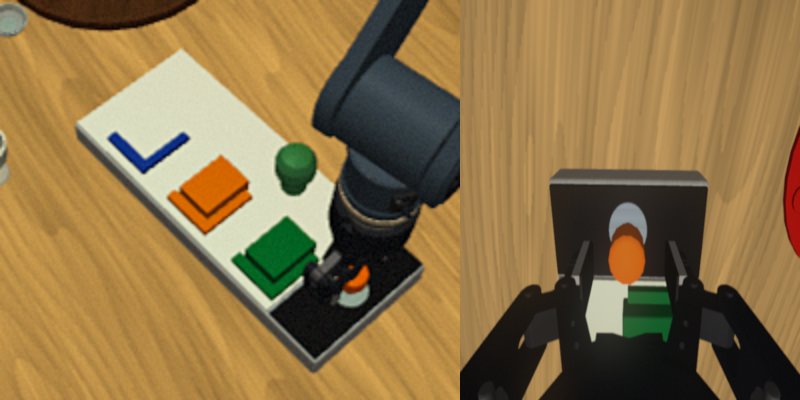

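The knob is out (top at (625,258) in the right panel) and the tiles and stopper haven't moved. I'll wait.

Call:
{"op": "send_rows", "data": {
  "commands": [
    {"delta_pos": [0,0,0],"yaw": 0},
    {"delta_pos": [0,0,0],"yaw": 0},
    {"delta_pos": [0,0,0],"yaw": 0},
    {"delta_pos": [0,0,0],"yaw": 0},
    {"delta_pos": [0,0,0],"yaw": 0},
    {"delta_pos": [0,0,0],"yaw": 0},
    {"delta_pos": [0,0,0],"yaw": 0},
    {"delta_pos": [0,0,0],"yaw": 0},
    {"delta_pos": [0,0,0],"yaw": 0},
    {"delta_pos": [0,0,0],"yaw": 0}
  ]
}}

```text
t: 43.18
tcp_pos: [0.5457, 0.2608, 0.0638]
tool_rot: [0.639, 0.769, -0.026, 0.016]
force: [0.4, 0.3, 0.0]
finger_gap: 0.7
```

Call:
{"op": "send_rows", "data": {
  "commands": [
    {"delta_pos": [0,0,0],"yaw": 0},
    {"delta_pos": [0,0,0],"yaw": 0},
    {"delta_pos": [0,0,0],"yaw": 0},
    {"delta_pos": [0,0,0],"yaw": 0},
    {"delta_pos": [0,0,0],"yaw": 0},
    {"delta_pos": [0,0,0],"yaw": 0},
    {"delta_pos": [0,0,0],"yaw": 0},
    {"delta_pos": [0,0,0],"yaw": 0},
    {"delta_pos": [0,0,0],"yaw": 0},
    {"delta_pos": [0,0,0],"yaw": 0}
  ]
}}

```text
t: 44.42
tcp_pos: [0.5456, 0.2608, 0.0638]
tool_rot: [0.639, 0.769, -0.026, 0.016]
force: [-0.8, 0.3, 0.3]
finger_gap: 0.701
```

Call:
{"op": "send_rows", "data": {
  "commands": [
    {"delta_pos": [0,0,0],"yaw": 0},
    {"delta_pos": [0,0,0],"yaw": 0},
    {"delta_pos": [0,0,0],"yaw": 0},
    {"delta_pos": [0,0,0],"yaw": 0},
    {"delta_pos": [0,0,0],"yaw": 0},
    {"delta_pos": [0,0,0],"yaw": 0},
    {"delta_pos": [0,0,0],"yaw": 0},
    {"delta_pos": [0,0,0],"yaw": 0},
    {"delta_pos": [0,0,0],"yaw": 0},
    {"delta_pos": [0,0,0],"yaw": 0}
  ]
}}

```text
t: 45.68
tcp_pos: [0.5457, 0.2608, 0.0638]
tool_rot: [0.639, 0.769, -0.026, 0.016]
force: [-0.3, -0.3, 0.4]
finger_gap: 0.702
```

Call:
{"op": "send_rows", "data": {
  "commands": [
    {"delta_pos": [0,0,0],"yaw": 0},
    {"delta_pos": [0,0,0],"yaw": 0},
    {"delta_pos": [0,0,0],"yaw": 0},
    {"delta_pos": [0,0,0],"yaw": 0},
    {"delta_pos": [0,0,0],"yaw": 0},
    {"delta_pos": [0,0,0],"yaw": 0},
    {"delta_pos": [0,0,0],"yaw": 0},
    {"delta_pos": [0,0,0],"yaw": 0},
    {"delta_pos": [0,0,0],"yaw": 0},
    {"delta_pos": [0,0,0],"yaw": 0}
  ]
}}

```text
t: 46.92
tcp_pos: [0.5457, 0.2608, 0.0638]
tool_rot: [0.639, 0.769, -0.026, 0.016]
force: [0.2, -0.3, -0.9]
finger_gap: 0.699
```

Call:
{"op": "send_rows", "data": {
  "commands": [
    {"delta_pos": [0,0,0],"yaw": 0},
    {"delta_pos": [0,0,0],"yaw": 0},
    {"delta_pos": [0,0,0],"yaw": 0},
    {"delta_pos": [0,0,0],"yaw": 0},
    {"delta_pos": [0,0,0],"yaw": 0},
    {"delta_pos": [0,0,0],"yaw": 0},
    {"delta_pos": [0,0,0],"yaw": 0},
    {"delta_pos": [0,0,0],"yaw": 0}
  ],
  "grip": 1
}}

```text
t: 47.92
tcp_pos: [0.5439, 0.2605, 0.0637]
tool_rot: [0.639, 0.769, -0.027, 0.015]
force: [-1.7, -0.0, 1.1]
finger_gap: 0.323
```

Call:
{"op": "send_rows", "data": {
  "commands": [
    {"delta_pos": [0,0,-0.5],"yaw": 0},
    {"delta_pos": [0,0,-0.4],"yaw": 0},
    {"delta_pos": [0,0,-0.2],"yaw": 0},
    {"delta_pos": [0,0,-0.2],"yaw": 0}
  ]
}}

```text
t: 48.42
tcp_pos: [0.5439, 0.2605, 0.0522]
tool_rot: [0.639, 0.769, -0.027, 0.015]
force: [-5.7, -2.0, 22.4]
finger_gap: 0.326
```

Call:
{"op": "send_rows", "data": {
  "commands": [
    {"delta_pos": [0,0,-0.3],"yaw": 0},
    {"delta_pos": [0,0,-0.3],"yaw": 0}
  ]
}}

```text
t: 48.68
tcp_pos: [0.544, 0.2605, 0.0522]
tool_rot: [0.638, 0.769, -0.028, 0.015]
force: [-7.1, -2.0, 22.5]
finger_gap: 0.32
```

Call:
{"op": "send_rows", "data": {
  "commands": [
    {"delta_pos": [0,0,0],"yaw": 0},
    {"delta_pos": [0,0,0],"yaw": 0},
    {"delta_pos": [0,0,0],"yaw": 0},
    {"delta_pos": [0,0,0],"yaw": 0},
    {"delta_pos": [0,0,0],"yaw": 0}
  ],
  "grip": -0.4
}}

```text
t: 49.3
tcp_pos: [0.5454, 0.2608, 0.051]
tool_rot: [0.638, 0.769, -0.026, 0.016]
force: [-0.4, -0.8, 0.3]
finger_gap: 0.699
```

Call:
{"op": "send_rows", "data": {
  "commands": [
    {"delta_pos": [0,0,1.5],"yaw": 0},
    {"delta_pos": [0,0,3],"yaw": 0},
    {"delta_pos": [0,0,3],"yaw": 0},
    {"delta_pos": [0,0,0],"yaw": 0}
  ]
}}

```text
t: 49.8
tcp_pos: [0.5456, 0.2609, 0.13]
tool_rot: [0.638, 0.769, -0.026, 0.016]
force: [-0.3, -1.2, -0.3]
finger_gap: 0.703
```

Call:
{"op": "send_rows", "data": {
  "commands": [
    {"delta_pos": [0,0,0],"yaw": 0},
    {"delta_pos": [0,0,0],"yaw": 0},
    {"delta_pos": [0,0,0],"yaw": 0},
    {"delta_pos": [0,0,0],"yaw": 0},
    {"delta_pos": [0,0,0],"yaw": 0},
    {"delta_pos": [0,0,0],"yaw": 0}
  ],
  "grip": 1
}}

```text
t: 50.55
tcp_pos: [0.5435, 0.2602, 0.1269]
tool_rot: [0.638, 0.769, -0.029, 0.015]
force: [-0.9, 0.3, -0.8]
finger_gap: -0.001
```

```bash
python3 knob.py; python3 chk.py|grep now
```

```text
tcp [543.4 260.1 127. ] box [-56.8 152. ] toolx 100.7 tilt [-0.8  -3.59] F [-0.5 -0.5  0.1] gap 0.0
need cm [-0.14  0.08 -2.7 ] yaw rad -0.01
(299, 227, 46, 44) (55, array([545.3, 259.8])) (62, array([544.9, 262.5]))
now green [(346, 279, 43, 41), (368, 242, 20, 26)]
now amber [(314, 248, 42, 38), (398, 302, 16, 15)]
```

Call:
{"op": "send_rows", "data": {
  "commands": [
    {"delta_pos": [0.1,0.1,-2],"yaw": 0},
    {"delta_pos": [0,0,-2],"yaw": 0},
    {"delta_pos": [0,0,-1],"yaw": 0},
    {"delta_pos": [0,0,0],"yaw": 0}
  ]
}}

```text
t: 51.15
tcp_pos: [0.5455, 0.2615, 0.0768]
tool_rot: [0.638, 0.769, -0.027, 0.015]
force: [-0.5, -0.4, 0.0]
finger_gap: 0.0
```

Call:
{"op": "send_rows", "data": {
  "commands": [
    {"delta_pos": [0,0,-0.3],"yaw": 0},
    {"delta_pos": [0,0,-0.3],"yaw": 0},
    {"delta_pos": [0,0,-0.2],"yaw": 0},
    {"delta_pos": [0,0,-0.2],"yaw": 0}
  ]
}}

```text
t: 51.65
tcp_pos: [0.5469, 0.2619, 0.0682]
tool_rot: [0.638, 0.769, -0.026, 0.017]
force: [0.4, 0.0, 0.2]
finger_gap: -0.002
```

Call:
{"op": "send_rows", "data": {
  "commands": [
    {"delta_pos": [-0.1,0,-0.3],"yaw": 0},
    {"delta_pos": [0,0,-0.2],"yaw": 0},
    {"delta_pos": [0,0,-0.2],"yaw": 0}
  ]
}}

```text
t: 52.02
tcp_pos: [0.546, 0.2621, 0.0631]
tool_rot: [0.638, 0.769, -0.026, 0.017]
force: [-4.5, -0.7, 21.0]
finger_gap: 0.007
```

Call:
{"op": "send_rows", "data": {
  "commands": [
    {"delta_pos": [0,0,-0.2],"yaw": 0},
    {"delta_pos": [0,0,-0.2],"yaw": 0}
  ]
}}

```text
t: 52.28
tcp_pos: [0.5459, 0.262, 0.0632]
tool_rot: [0.638, 0.769, -0.026, 0.017]
force: [-3.1, -1.6, 10.0]
finger_gap: 0.006
```

Call:
{"op": "send_rows", "data": {
  "commands": [
    {"delta_pos": [0,0,2],"yaw": 0},
    {"delta_pos": [0,0,5],"yaw": 0},
    {"delta_pos": [0,0,5],"yaw": 0},
    {"delta_pos": [-2,4,2],"yaw": 0},
    {"delta_pos": [-2,5,0],"yaw": 0},
    {"delta_pos": [-2,5,0],"yaw": 0},
    {"delta_pos": [0,3,0],"yaw": 0},
    {"delta_pos": [0,0,0],"yaw": 0},
    {"delta_pos": [0,0,0],"yaw": 0}
  ]
}}

```text
t: 53.4
tcp_pos: [0.4835, 0.4354, 0.2084]
tool_rot: [0.639, 0.768, -0.025, 0.018]
force: [-0.0, 0.5, -0.3]
finger_gap: 0.005
```

```bash
python3 chk.py
python3 - <<'E'
from h import *
t=manip.snapshot('top'); s=cv2.imread('pics/scn.png')
cv2.imwrite('pics/fin.png',np.hstack([cv2.resize(t[190:320,190:390],(400,260)),cv2.resize(s[190:340,250:450],(400,260),interpolation=2)]))
a=cv2.imread('pics/scene0.png'); r=np.s_[165:275,180:250]; print('cup/spoon change',np.abs(a[r].astype(int)-s[r]).mean(), manip.sense()['force'])
E
```

```text
ref green [(346, 279, 43, 41), (368, 242, 20, 26)]
ref amber [(314, 248, 42, 38), (398, 302, 16, 17)]
now green [(346, 279, 43, 41), (368, 242, 20, 26)]
now amber [(314, 248, 42, 38), (398, 302, 16, 15)]
cup/spoon change 4.727835497835498 [-0.68278315 -0.23034439  0.03364917]
```

View pics/fin.png

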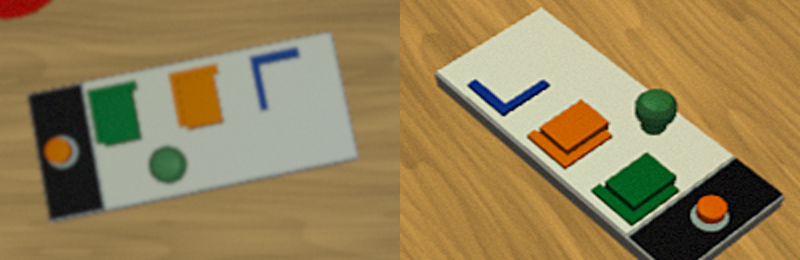

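```bash
python3 -c "
from station import manip
print(manip.sign_off())"
```

```text
the job is handed in; nothing more can be done
None
```

The job is handed in at about 54 s of robot time; no verdict is reported. Only the green and amber tiles were there today.

- **Tiles:** Both lie flat against the back and side stops of their own colours. Force on both faces confirmed contact when I set them down, and the last pictures show no gap and no movement since. Flushness was judged from force and images only; I did not push the tiles again after letting go.
- **Stopper:** It stands upright, measured at about 100 mm to -x and 28 mm to +y of amber_corner.
- **Knob:** I pulled it up about 12.4 mm, until the pull reached about 27 N at the stop. I then let go and left it out for about 7.5 s in all.
- **Knob back in:** The gripped push down read 11.5 mm, short of 12 mm. I pressed the cap again from above with about 21 N and it did not move, so it is fully in.
- **Egg cup and teaspoon:** The arm never went near them. A before-and-after image comparison showed only a small difference, which I put down to noise.
- **Tool tilt:** The tool tilted by up to about 6° during the run because the moves cannot correct tilt. Nothing visible resulted from it.

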